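# Set the tasting carousel for the next course

### The arm

A 6-joint arm with a two-finger parallel gripper is mounted at the origin on the work surface. World frame = base frame: x ahead of the robot, y to its left, z up, the work surface at z = 0. Lengths are in m, angles in rad, forces in N, time in s.
With the tool pointing down it reaches from about 0.3 to 0.875 m from the base axis. Payload 6.4 kg.
Tool frame: the origin (TCP) lies on the centre line of the jaws, within the pads' length; the fingertips stand 11 mm ahead of it and the grasp point (between the pads) lies 8 mm behind it (bot.tcp_to_tips is the distance from the TCP to the fingertips, in m); z points along the fingers, y is the line along which they close (so a half turn about z gives the same grasp; the last joint's range is limited). The gripper opens to 88 mm and grips with 3 to 60 N. Pads are 18 mm wide; open, the fingers measure 123 mm over their backs; the gripper's body (75 mm by 187 mm) begins 45 mm behind the grasp point.
Start: joints at [-1.343, 0.181, 1.607, -0, 1.354, -0.206], TCP at [0.242, -0.522, 0.211] pointing down, gripper open.
Joint ranges: [-2.99, 2.99], [-0.89, 2.07], [0.3, 2.58], [-1.14, 4.28], [0, 2.63], [-3.12, 3.12]. Speed limits (rad/s): [2.57, 2.57, 3.01, 3.14, 3.14, 3.14].

### API

Orientations are given as a unit quaternion [x, y, z, w].
In Python, from workcell import monitor, capture, camera_params, order, bot gives the robot as it stands. The module is installed in compiled form; this text tells all that it offers.
- The arm moves only by the tool play_rows, never from a script. Its argument "targets" is a list that holds one entry, the list of rows, each a list of 7 numbers: the shift along the tool's x, y, z in m, then the turn, a rotation vector about the tool's x, y, z in rad, then the closure in counts, from 0 (fully open) to 255 (shut). In form: [[[dx, dy, dz, ax, ay, az, gripper], ...]]. A call has 1 to 5 rows; each row is the pose to reach, as a shift and turn from the pose commanded when the call began, along the tool's axes at that moment; what a row does not reach only later rows make up. A row lasts 1/12 s, in which the tool goes at most 41.7 mm and 7.16 degrees, less where a joint would pass 70% of its speed; a pose out of reach is approached as far as the arm can. A call with a gripper value outside its range is refused whole. The fingers move at their own pace and stop on an object; the grip force is fixed at half the most. Time passes only in rows, so rows that repeat a pose let the fingers close. It gives the time, the measured TCP pose, the force, the opening and the grip force at its end, in the units of the state.
- monitor.state(): the state, without advancing time (a new reading comes with each control period).
- capture(name): name is "side" or "top" or "wrist"; returns the picture (384x512x3 uint8, red, green, blue); there is no depth.
- camera_params(name): a dict with "fx", "fy", "cx", "cy" (pixels), "dist_coeffs" ([k1, k2, p1, p2, k3] as OpenCV has them; the pictures are not rectified), "R" (3x3) and "t" (3): a world point X has camera coordinates R X + t. Camera axes: x right, y down, z forward; pixel columns grow to the right and rows downward; lengths in m; the calibration is good to about 2 mm. A picture is of the moment at which its call begins: read the wrist's pose just before it. camera_params takes no time and is no camera call; for the wrist camera it gives the pose at the moment of the call.
- order.close_job(): hands the job in; it is judged then, once.
The state is a dict: "clock": time; "qpos": joint angles; "qvel": joint speeds; "effort": joint torques, N m; "eef_pos": TCP position; "tcp_rot": TCP orientation; "wrist_force": force on the tool from outside, world axes, zero at the start; "ft_torque": the same for the moment, N m; "width": opening from 0.0 (shut) to 1.0 (fully open); "finger_force": force on a finger pad.
Only numpy, scipy, OpenCV 4.12 (cv2) and the standard library are available. Lean on these libraries where they do the work, as an engineer would, in place of code of your own. Each camera call takes 0.05 s, during which the arm holds its last target. There are 200 camera calls.

### The job

Set the lockable tasting carousel for the next course: move the two used dishes out of their wells and lay them side by side, flat on the floor of the aluminium washing-up tray, and seat every clean dish from the oak board flat and fully home in a well of its own outline, round in round and square in square, one to a well. Only then draw the black spring knob up, turn the carousel on by one stop (one hole of the base, a sixth of a turn) anticlockwise seen from above, and let the pin drop fully into that hole. Leave the other kitchen things where they are.

Things in the scene. Friction and masses are not known exactly. Their poses are not given: they have to be found in the camera images.
- carousel (a joint): turn of the oak carousel wheel (diameter 236 mm, top 28 mm above the worktop) about its vertical axis, rad, growing anticlockwise seen from above; 0 at the start, where the pin sits in a hole. The base has six holes, 1.047 rad (60 degrees) apart. It turns freely with slight friction when the pin is drawn, from -1.2 to 2.3; with the pin in a hole it has about 0.01 rad of play
- index_pin (a joint): height of the spring plunger, m: 0 fully home in a hole (8 mm deep in the base), 0.008 with its tip resting on the base between holes, 0.016 fully drawn. Must be above about 0.009 to turn freely. The spring pushes it down with 3 N when home, 5 N at 0.011; it does not stay up by itself
- index_knob (a point): centre of the plunger's round black knob (22 mm diameter, 20 mm high, upright). The knob's middle is 47 mm above the worktop with the pin home, its underside 7 mm above the steel lug (top 30 mm above the worktop) under it. It stands on that lug at the wheel's rim, 132 mm from the carousel's axis, midway in angle between a square well and a round well, and goes round with the wheel; the pin is right under it
- carousel_axis (a point): centre of the carousel on its axis, at the height of the wheel's top. The round steel base under the wheel is 300 mm in diameter and 12 mm thick and is fixed to the worktop; its six holes (12 mm wide, pin 9 mm) show around the wheel, 132 mm from the axis
- well_round0 (a point): centre of the floor of a well on the carousel's top, round, 61 mm inside diameter; this one holds the used round dish at the start, z up. The floor is the wheel's flat top, 28 mm above the worktop; the wall is a raised aluminium rim 8 high and 4 thick, with no floor recess. The four wells lie on an 80 mm radius about the carousel's axis, 90 degrees apart, round and square by turns, and turn with the wheel
- well_round1 (a point): centre of the floor of a well on the carousel's top, round, 61 mm inside diameter; empty at the start, z up. The floor is the wheel's flat top, 28 mm above the worktop; the wall is a raised aluminium rim 8 high and 4 thick, with no floor recess. The four wells lie on an 80 mm radius about the carousel's axis, 90 degrees apart, round and square by turns, and turn with the wheel
- well_square0 (a point): centre of the floor of a well on the carousel's top, square, 55 x 55 mm inside, sides along its own x and y; this one holds the used square dish at the start, z up. The floor is the wheel's flat top, 28 mm above the worktop; the wall is a raised aluminium rim 8 high and 4 thick, with no floor recess. The four wells lie on an 80 mm radius about the carousel's axis, 90 degrees apart, round and square by turns, and turn with the wheel
- well_square1 (a point): centre of the floor of a well on the carousel's top, square, 55 x 55 mm inside, sides along its own x and y; empty at the start, z up. The floor is the wheel's flat top, 28 mm above the worktop; the wall is a raised aluminium rim 8 high and 4 thick, with no floor recess. The four wells lie on an 80 mm radius about the carousel's axis, 90 degrees apart, round and square by turns, and turn with the wheel
- used_round: a used dish: loose white round dish just like the clean round ones (58 diameter, 24 high, 90 g), told by its place: it starts seated in a round well of the carousel. Origin: centre of the underside, z up
- used_square: a used dish: loose white square dish just like the clean square ones (52 x 52, 24 high, 90 g), told by its place: it starts seated in a square well of the carousel. Origin: centre of the underside, z up
- round_a: loose white stoneware dish, one of three or four clean ones (one may be absent) that start lying flat on the oak board; round, 58 in diameter, 24 high with a 4 mm chamfered foot (foot 3 mm narrower on every side) and a shallow hollow (8 deep) in the top; 90 g. Origin: centre of the underside, z up
- round_b: loose white stoneware dish, one of three or four clean ones (one may be absent) that start lying flat on the oak board; round, 58 in diameter, 24 high with a 4 mm chamfered foot (foot 3 mm narrower on every side) and a shallow hollow (8 deep) in the top; 90 g. Origin: centre of the underside, z up
- square_a: loose white stoneware dish, one of three or four clean ones (one may be absent) that start lying flat on the oak board; square, 52 x 52 with its sides along its own x and y, 24 high with a 4 mm chamfered foot (foot 3 mm narrower on every side) and a shallow hollow (8 deep) in the top; 90 g. Origin: centre of the underside, z up
- square_b: loose white stoneware dish, one of three or four clean ones (one may be absent) that start lying flat on the oak board; square, 52 x 52 with its sides along its own x and y, 24 high with a 4 mm chamfered foot (foot 3 mm narrower on every side) and a shallow hollow (8 deep) in the top; 90 g. Origin: centre of the underside, z up
- dish_board: fixed oak board that the clean dishes lie on, 220 x 250 mm (its x, y), 10 mm thick. Origin: centre of the underside
- wash_tray: fixed open aluminium washing-up tray, 200 x 240 mm outside (its x, y), 30 high, walls and floor 5 mm. Origin: centre of the underside. It and the board are on opposite sides of the carousel, either way round
- ramekin: bystander, to be left alone: small white bowl, 84 diameter, 42 high. Origin: centre of the underside
- pepper_jar: bystander, to be left alone: glass pepper jar, 44 diameter, 75 high. Origin: centre of the underside
- wood_spoon: bystander, to be left alone: wooden spoon lying flat, 200 long along its x. Origin: centre of the underside
- mug: bystander, to be left alone: white mug, 80 diameter, 90 high. Origin: centre of the underside
- salt_jar: bystander, to be left alone: small white salt jar, 40 diameter, 50 high. Origin: centre of the underside
Things that resemble listed ones, but are neither listed nor needed, are in the scene too. Leave any red look-alike of the round_b alone. What is shaped like the square_b but blue is not meant.

How it is judged:
By the outcome, as a careful person would: the job done as asked, in the order asked, and still so for the second after the job is handed in, with the robot touching nothing.
Of round_a, round_b, square_a, square_b only 3 to 4 are there at a start; the rules pass over those that are not, and their reading is None.
At some moment in a run one of round_a, round_b, square_a, square_b may be knocked a few centimetres aside while the robot is not near it.
Once in a run the grip may slacken for a moment while it holds something.
It also fails if it takes over 208 s, if anything falls off the work surface, if the arm or the gripper's body presses on something with over 40 N, if the wrist force passes 120 N, or if a joint passes its speed limit or range.

## Working session

There is one attempt and no reset: what is moved stays moved. The work goes in short steps, Python scripts to look and compute and a tool call to move; the robot and the scene stay as the last step left them, time stands still between calls to the robot, and variables do not carry over. Pictures are saved under pics/ and viewed, at most 14 in all, crops included, and the job is handed in when it is done.

Besides the shell and the picture viewer there is one more tool, called after "Emit:" as name([rows], argument=value, ...), one row to a line, values as JSON. play_rows: Moves the arm, as the interface text tells. Its arguments: {"type":"object","properties":{"targets":{"type":"array","items":{"type":"array","items":{"type":"array","items":{"type":"number"}}}}},"required":["targets"]}

```bash
mkdir -p pics
cat > h.py <<'E'
import numpy as np, cv2
from scipy.spatial.transform import Rotation as Rn
from workcell import monitor, capture, camera_params, order, bot
def save(n,img,sc=1,crop=None):
    if crop: x0,y0,x1,y1=crop; img=img[y0:y1,x0:x1]
    img=cv2.resize(img,None,fx=sc,fy=sc,interpolation=cv2.INTER_CUBIC)
    cv2.imwrite('pics/'+n,img[:,:,::-1])
def pix2w(p,uv,z):
    K=np.array([[p['fx'],0,p['cx']],[0,p['fy'],p['cy']],[0,0,1]])
    u=cv2.undistortPoints(np.array(uv,float).reshape(-1,1,2),K,np.array(p['dist_coeffs'])).reshape(-1,2)
    R=np.array(p['R']);t=np.array(p['t']);c=-R.T@t
    d=np.c_[u,np.ones(len(u))]@R
    return c+d*((z-c[2])/d[:,2])[:,None]
def w2pix(p,X):
    K=np.array([[p['fx'],0,p['cx']],[0,p['fy'],p['cy']],[0,0,1]])
    return cv2.projectPoints(np.array(X,float).reshape(-1,3),cv2.Rodrigues(np.array(p['R']))[0],np.array(p['t'],float),K,np.array(p['dist_coeffs']))[0].reshape(-1,2)
E
python3 - <<'E'
from h import *
for n in ['top','side']:
    im=capture(n); np.save(n+'.npy',im); save(n+'0.png',im,1.5)
p=camera_params('top'); print(p)
s=monitor.state(); print(s, bot.tcp_to_tips)
E
```

```text
{'fx': 491.2996429244201, 'fy': 491.2996429244201, 'cx': 246.96077695822356, 'cy': 189.84572681708025, 'dist_coeffs': array([-0.0797087,  0.       ,  0.       ,  0.       ,  0.       ]), 'R': array([[-0.00538981, -0.99996337,  0.00664838],
       [-0.98832324,  0.00431441, -0.15231071],
       [ 0.15227644, -0.00739168, -0.9883103 ]]), 't': array([-0.0706207 ,  0.54869692,  1.48087806])}
{'clock': 0.1, 'qpos': array([-1.34333063e+00,  1.81466300e-01,  1.60786402e+00, -3.66142247e-06,
        1.35383507e+00, -2.06327000e-01]), 'qvel': array([-0.0003696 , -0.00309252, -0.00173235, -0.00047642,  0.0027535 ,
       -0.00100973]), 'effort': array([ 1.28841322e-03, -4.34817553e+01, -3.42693150e+01,  7.04257004e-02,
        3.40194139e-02, -2.66959370e-05]), 'eef_pos': array([ 0.2415629 , -0.52122788,  0.2101218 ]), 'tcp_rot': array([ 9.76569669e-01,  2.15200053e-01, -1.00985964e-05, -7.86302394e-04]), 'wrist_force': array([ 0.70187442, -0.42177306,  0.04586953]), 'ft_torque': array([ 0.04505011,  0.03023762, -0.03982816]), 'finger_force': 0.0, 'width': 1.0003118797269097} 0.011
```

View pics/top0.png

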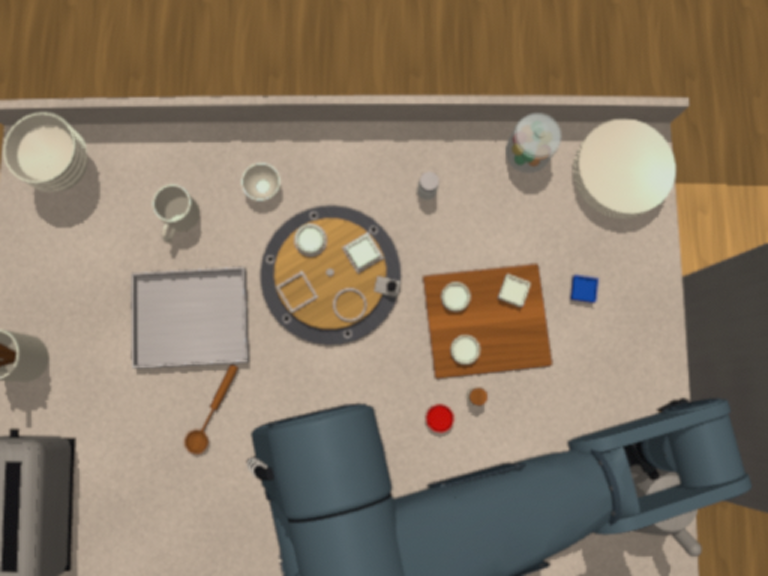

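View pics/side0.png

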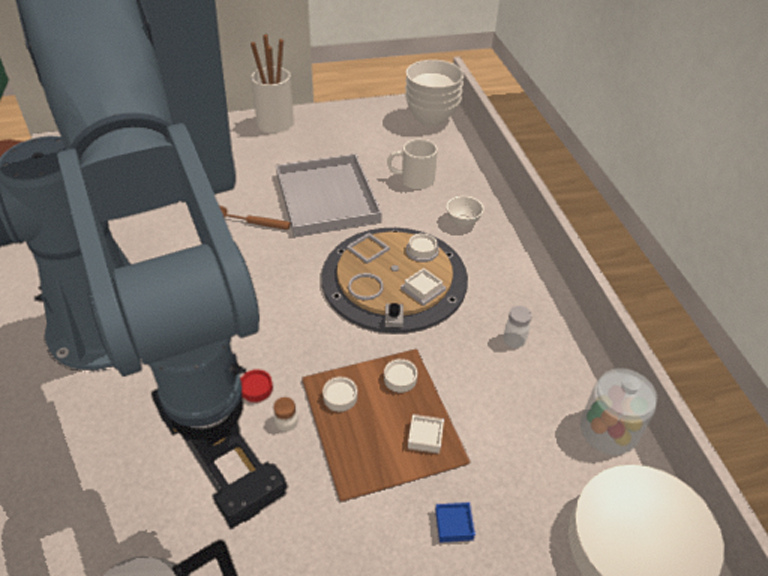

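Top view (1.5x): the clean dishes are round (455,297), round (465,350) and square (515,291) on the board. The used ones are round (310,240) and square (362,252) on the wheel, with the knob at (390,287). The tray is at (190,318). Look-alikes are the red disc (440,418) and the blue square (585,289). The ramekin is at (262,183).

Run:
```python
from h import *
im=np.load('top.npy'); p=camera_params('top')
g=im.astype(int); m=((g.min(2)>165)&(g.max(2)-g.min(2)<45)).astype(np.uint8)
n,l,st,c=cv2.connectedComponentsWithStats(m)
for i in range(1,n):
    if 60<st[i,4]<900:
        cnt=cv2.findContours((l==i).astype(np.uint8),0,2)[0][0]
        z=.052 if c[i][0]<265 else .034
        bx=cv2.minAreaRect(pix2w(p,cnt.reshape(-1,2),z)[:,:2].astype(np.float32))
        print(c[i].round(1),st[i,4],pix2w(p,[c[i]],z)[0].round(4),np.round(bx[1],3),round(bx[2],1))
def q(uv,z): print(uv,pix2w(p,[np.array(uv)/1.5],z)[0].round(4))
for uv,z in [((330,272),.028),((390,287),.057),((297,291),.036),((350,305),.036)]: q(uv,z)
print('holes')
H=[(314,215),(374,230),(270,259),(287,318),(347,334)]
for h in H: q(h,.012)
print('tray/board')
for h in [(134,272),(244,268),(248,363),(135,367)]: q(h,.03)
for h in [(424,276),(538,265),(551,366),(436,378)]: q(h,.01)
for h in [(262,183),(428,180),(172,203),(478,397)]: q(h,.05)
save('crop1.png',im,4,(165,125,370,260))
```

```text
[174.9 124.5] 89 [0.7561 0.1527 0.052 ] [0.03  0.032] 46.3
[206.4 159.3] 192 [0.6434 0.0525 0.052 ] [0.045 0.049] 45.8
[241.9 167.6] 228 [ 0.6166 -0.0578  0.052 ] [0.049 0.052] 29.2
[342.3 193.8] 188 [ 0.5357 -0.3713  0.034 ] [0.046 0.041] 68.9
[303.2 197.9] 180 [ 0.5234 -0.2485  0.034 ] [0.044 0.044] 88.8
[309.7 233.1] 183 [ 0.4138 -0.266   0.034 ] [0.043 0.046] 44.1
(330, 272) [0.5779 0.011  0.028 ]
(390, 287) [ 0.5413 -0.1132  0.057 ]
(297, 291) [0.5369 0.079  0.036 ]
(350, 305) [ 0.5072 -0.0309  0.036 ]
holes
(314, 215) [0.7047 0.0465 0.012 ]
(374, 230) [ 0.6712 -0.0818  0.012 ]
(270, 259) [0.6092 0.1392 0.012 ]
(287, 318) [0.4833 0.1016 0.012 ]
(347, 334) [ 0.4492 -0.024   0.012 ]
tray/board
(134, 272) [0.5796 0.4235 0.03  ]
(244, 268) [0.5869 0.1911 0.03  ]
(248, 363) [0.3887 0.179  0.03  ]
(135, 367) [0.3807 0.4132 0.03  ]
(424, 276) [ 0.5716 -0.187   0.01  ]
(538, 265) [ 0.5944 -0.431   0.01  ]
(551, 366) [ 0.3798 -0.4502  0.01  ]
(436, 378) [ 0.3569 -0.2086  0.01  ]
(262, 183) [0.765 0.154 0.05 ]
(428, 180) [ 0.7701 -0.1958  0.05  ]
(172, 203) [0.7229 0.3431 0.05  ]
(478, 397) [ 0.317  -0.2891  0.05  ]
```

View pics/crop1.png

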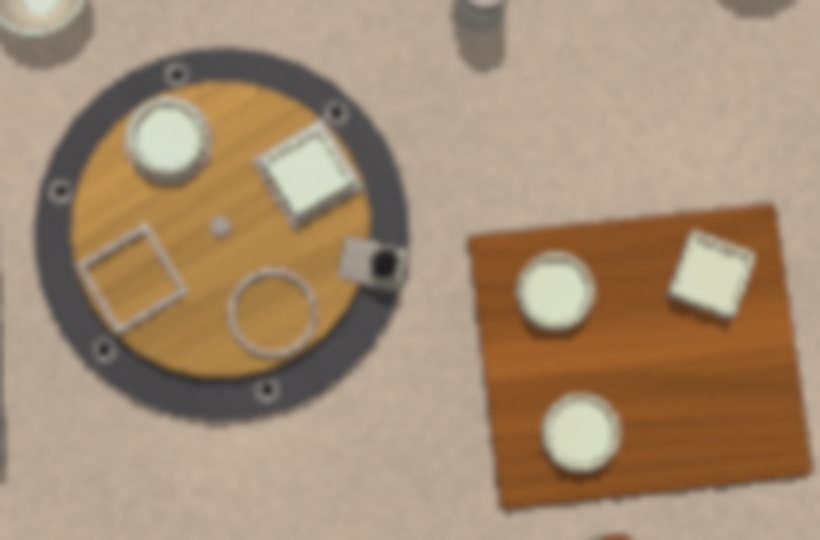

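The crop confirms which dishes are which. The wheel axis is at about (0.577, 0.010), the pin at -104°, and the wells at 30.7° (used round), -59.3° (used square), 120.7° (empty square) and -149.3° (empty round). The clean dishes are two round and one square.

```bash
cat >> h.py <<'E'
def plan(*wps):
    """wps: (x,y,z,yaw_deg); print tool-frame shift/turn from measured pose"""
    s=monitor.state(); R=Rn.from_quat(s['tcp_rot']); P=s['eef_pos']
    print('t',round(s['clock'],1),'P',P.round(4),'yaw',round(np.degrees(np.arctan2(*R.as_matrix()[[1,0],0])),2),'w',round(s['width'],3),'F',s['wrist_force'].round(1),'ff',round(float(s['finger_force']),1))
    for x,y,z,yw in wps:
        a=np.radians(yw); T=Rn.from_matrix([[np.cos(a),np.sin(a),0],[np.sin(a),-np.cos(a),0],[0,0,-1]])
        print(' ->',R.inv().apply(np.array([x,y,z])-P).round(4),(R.inv()*T).as_rotvec().round(4))
E
python3 -c "
from h import *
plan((.646,.0512,.2,30.7))"
```

```text
t 0.1 P [ 0.2416 -0.5212  0.2101] yaw 24.85 w 1.0 F [ 0.7 -0.4  0. ] ff 0.0
 -> [ 0.6076 -0.3494  0.0109] [-0.0015 -0.0004 -0.102 ]
```

Emit:
play_rows([
  [[0.03,-0.0175,0,0,0,0,0],[0.06,-0.035,0,0,0,0,0],[0.09,-0.0525,0,0,0,0,0],[0.12,-0.07,0,0,0,0,0],[0.15,-0.0875,0,0,0,0,0]],
])

```text
clock: 0.52
eef_pos: [0.3414, -0.3777, 0.2105]
tcp_rot: [0.977, 0.215, -0.0, -0.0]
wrist_force: [0.1, 0.2, -0.6]
width: 1.002
finger_force: 0.0
```

Emit:
play_rows([
  [[0.03,-0.0175,0,0,0,0,0],[0.06,-0.035,0,0,0,0,0],[0.09,-0.0525,0,0,0,0,0],[0.12,-0.07,0,0,0,0,0],[0.15,-0.0875,0,0,0,0,0]],
])

```text
clock: 0.93
eef_pos: [0.4408, -0.2351, 0.2106]
tcp_rot: [0.977, 0.215, -0.0, -0.0]
wrist_force: [0.5, -0.7, 0.3]
width: 1.003
finger_force: 0.0
```

Emit:
play_rows([
  [[0.03,-0.0175,0,0,0,0,0],[0.06,-0.035,0,0,0,0,0],[0.09,-0.0525,0,0,0,0,0],[0.12,-0.07,0,0,0,0,0],[0.15,-0.0875,0,0,0,0,0]],
])

```text
clock: 1.35
eef_pos: [0.5402, -0.0926, 0.2106]
tcp_rot: [0.977, 0.215, -0.0, -0.0]
wrist_force: [0.5, -1.4, -0.2]
width: 0.998
finger_force: 0.0
```

Emit:
play_rows([
  [[0.03,-0.0175,0,0,0,-0.03,0],[0.06,-0.035,0,0,0,-0.06,0],[0.09,-0.0525,0,0,0,-0.102,0],[0.1,-0.06,0,0,0,-0.102,0],[0.1,-0.06,0,0,0,-0.102,0]],
])

```text
clock: 1.77
eef_pos: [0.6057, 0.0047, 0.2102]
tcp_rot: [0.964, 0.266, -0.0, -0.0]
wrist_force: [-1.0, 0.2, -1.2]
width: 0.997
finger_force: 0.0
```

Run:
```python
from h import *
plan((.646,.0512,.2,30.7))
p=camera_params('wrist'); im=capture('wrist'); np.save('w.npy',im); save('w1.png',im,1.5)
print(w2pix(p,[(.5772,.0104,.028),(.646,.0512,.052),(.618,-.0584,.052),(.5364,.0792,.036),(.5084,-.0304,.036)]).round(0)*1.5)
```

```text
t 1.8 P [0.6057 0.0047 0.2102] yaw 30.88 w 0.997 F [-1.   0.2 -1.2] ff 0.0
 -> [ 0.0584 -0.0192  0.0102] [-0.0011  0.0004  0.0031]
[[360.  274.5]
 [358.5 184.5]
 [453.  282. ]
 [270.  276. ]
 [361.5 360. ]]
```

View pics/w1.png

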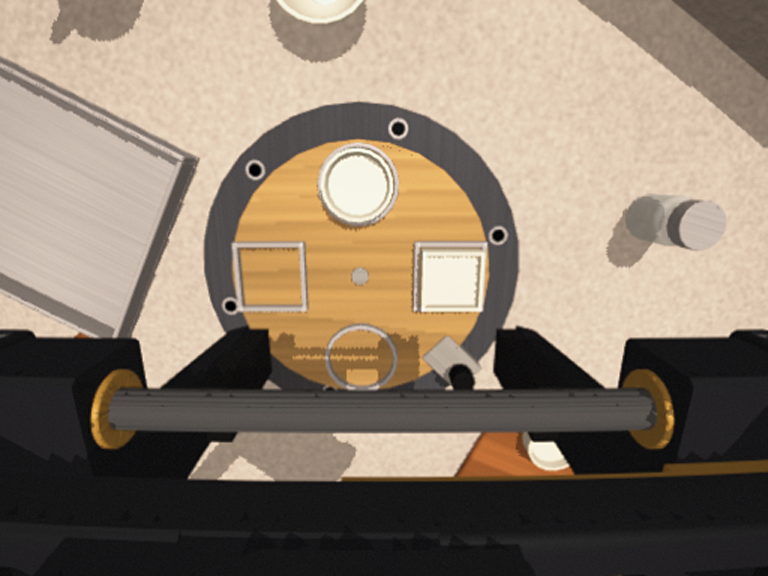

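The wrist picture matches the predictions to within about 1 mm: axis (360,276), used round (358,185), used square (452,281). The wheel is aligned with the tool yaw.

Emit:
play_rows([
  [[0.029,-0.0095,0,0,0,0,0],[0.0575,-0.019,0,0,0,0,0],[0.0575,-0.019,0.035,0,0,0,0],[0.0575,-0.019,0.07,0,0,0,0],[0.0575,-0.019,0.105,0,0,0,0]],
])

```text
clock: 2.23
eef_pos: [0.6449, 0.0461, 0.1053]
tcp_rot: [0.965, 0.264, 0.001, 0.001]
wrist_force: [-0.2, 1.1, -0.3]
width: 1.0
finger_force: 0.0
```

Emit:
play_rows([
  [[0,0,0.03,0,0,0,0],[0,0,0.045,0,0,0,0],[0,0,0.055,0,0,0,0],[0,0,0.055,0,0,0,0],[0,0,0.055,0,0,0,255]],
])

```text
clock: 2.65
eef_pos: [0.645, 0.0466, 0.0514]
tcp_rot: [0.965, 0.264, 0.0, 0.0]
wrist_force: [1.0, 0.5, 0.1]
width: 0.946
finger_force: 0.0
```

Emit:
play_rows([
  [[0,0,0,0,0,0,255],[0,0,0,0,0,0,255],[0,0,0,0,0,0,255],[0,0,0,0,0,0,255],[0,0,0,0,0,0,255]],
])

```text
clock: 3.07
eef_pos: [0.6453, 0.0478, 0.0516]
tcp_rot: [0.964, 0.265, 0.001, 0.0]
wrist_force: [0.2, -0.1, -0.6]
width: 0.57
finger_force: 0.0
```

Emit:
play_rows([
  [[0,0,-0.01,0,0,0,255],[0,0,-0.03,0,0,0,255],[0,0,-0.06,0,0,0,255],[0,0,-0.09,0,0,0,255],[0,0,-0.09,0,0,0,255]],
])

```text
clock: 3.48
eef_pos: [0.6493, 0.0475, 0.1491]
tcp_rot: [0.964, 0.265, 0.005, 0.002]
wrist_force: [0.2, -0.4, 1.7]
width: 0.192
finger_force: 0.0
```

Run:
```python
from h import *
plan((.484,.35,.14,3),(.484,.35,.029,3))
```

```text
t 3.5 P [0.6493 0.0475 0.1491] yaw 30.72 w 0.192 F [ 0.2 -0.4  1.7] ff 0.0
 -> [ 0.0124 -0.3445  0.0069] [ 0.0046 -0.0108  0.4838]
 -> [ 0.0113 -0.3453  0.1178] [ 0.0046 -0.0108  0.4838]
```

Run:
```python
from h import *
im=capture('wrist'); im2=capture('side')
save('w2.png',np.hstack([im,im2]),.78)
```

```text
(no output)
```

View pics/w2.png

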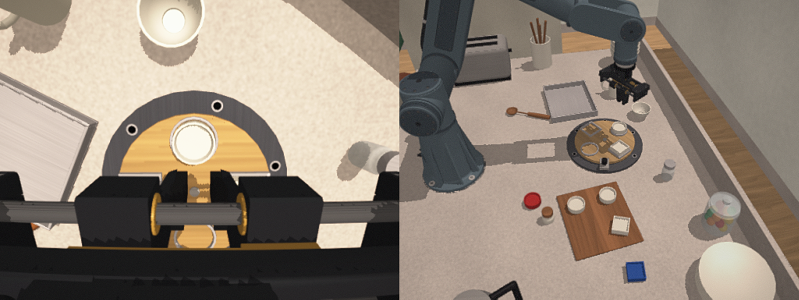

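Run:
```python
from h import *
s=monitor.state();P=s['eef_pos'];R=Rn.from_quat(s['tcp_rot'])
for n,o in [('wrist',0),('side',400)]:
    p=camera_params(n)
    print(n,w2pix(p,[P+R.apply([0,0,d]) for d in (-.06,-.008,0,.011,.1)]).round(0).tolist(), 'cam',(-np.array(p['R']).T@p['t']).round(3))
im=capture('side'); p=camera_params('side'); u,v=w2pix(p,[P])[0].astype(int); print(u,v)
im2=capture('wrist')
save('w3.png',np.hstack([cv2.resize(im[max(v-70,0):v+70,u-70:u+70],(400,400)),cv2.resize(im2[150:290,150:290],(400,400))]))
```

```text
wrist [[254.0, 261.0], [254.0, 220.0], [254.0, 216.0], [254.0, 211.0], [255.0, 182.0]] cam [0.701 0.081 0.317]
side [[286.0, 122.0], [285.0, 137.0], [285.0, 139.0], [285.0, 142.0], [283.0, 164.0]] cam [ 0.321 -0.939  0.964]
284 138
```

View pics/w3.png

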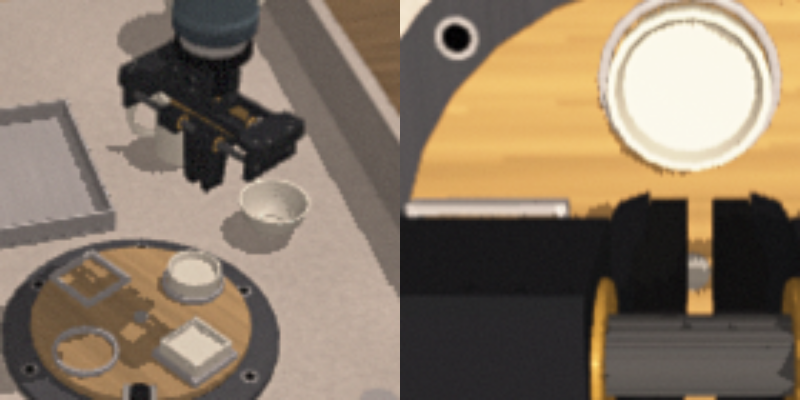

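Emit:
play_rows([
  [[0,0,0,0,0,0,0],[0,0,0,0,0,0,0],[0,0,0,0,0,0,0],[0,0,0,0,0,0,0],[0,0,0,0,0,0,0]],
])

```text
clock: 4.1
eef_pos: [0.6447, 0.0477, 0.1404]
tcp_rot: [0.964, 0.265, -0.0, -0.0]
wrist_force: [0.1, -0.4, -0.2]
width: 0.374
finger_force: 0.0
```

Emit:
play_rows([
  [[0,0,0,0,0,0,0],[0,0,0,0,0,0,0],[0,0,0.03,0,0,0,0],[0,0,0.06,0,0,0,0],[0,0,0.09,0,0,0,0]],
])

```text
clock: 4.52
eef_pos: [0.6457, 0.0477, 0.0508]
tcp_rot: [0.964, 0.265, 0.001, 0.0]
wrist_force: [0.2, 0.1, -0.4]
width: 0.748
finger_force: 0.0
```

Emit:
play_rows([
  [[0,0,0,0,0,0,0],[0,0,0,0,0,0,0],[0,0,0,0,0,0,0]],
])

```text
clock: 4.77
eef_pos: [0.6461, 0.0477, 0.0526]
tcp_rot: [0.964, 0.265, 0.001, 0.0]
wrist_force: [0.4, 0.1, 0.7]
width: 0.97
finger_force: 0.0
```

Run:
```python
from h import *
plan((.645,.0508,.0505,30.8))
s=monitor.state();P=s['eef_pos'];R=Rn.from_quat(s['tcp_rot'])
a=w2pix(camera_params('side'),[P,P+R.apply([0,0,.011])]); print(a)
im=capture('side'); u,v=a[0].astype(int); print(u,v)
im2=capture('wrist')
save('w4.png',np.hstack([cv2.resize(im[max(v-50,0):v+50,u-50:u+50],(400,400),interpolation=cv2.INTER_CUBIC),cv2.resize(im2[90:290,150:350],(400,400))]))
```

```text
t 4.8 P [0.6461 0.0477 0.0526] yaw 30.7 w 0.97 F [0.4 0.1 0.7] ff 0.0
 -> [ 0.0007 -0.0032  0.002 ] [ 0.0012 -0.0015 -0.0017]
[[282.80157694 161.96904977]
 [282.58706411 164.62422905]]
282 161
```

View pics/w4.png

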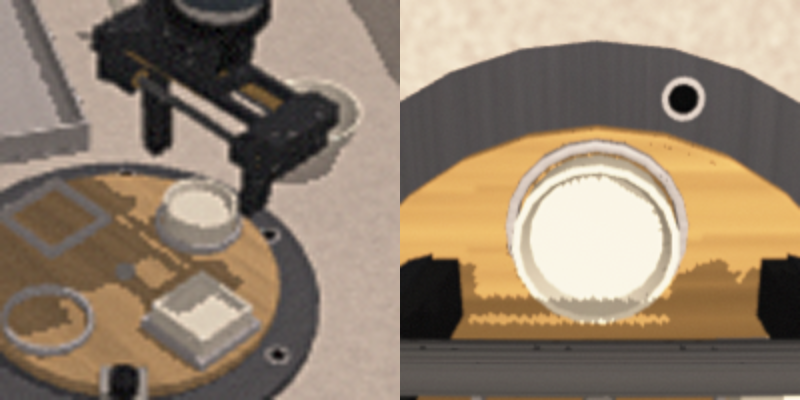

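Both views put the fingertips about 30 mm higher than the stated 11 mm ahead of the TCP, and the gripper closed above the dish. I'll find the true tip height by a gentle, force-watched descent with the fingers around the dish.

Emit:
play_rows([
  [[0,-0.001,0.003,0,0,0,0],[0,-0.002,0.006,0,0,0,0],[0,-0.003,0.009,0,0,0,0],[0,-0.003,0.012,0,0,0,0],[0,-0.003,0.015,0,0,0,0]],
])

```text
clock: 5.28
eef_pos: [0.6433, 0.0505, 0.0356]
tcp_rot: [0.964, 0.265, -0.0, -0.0]
wrist_force: [0.2, 0.1, 0.2]
width: 1.001
finger_force: 0.0
```

Emit:
play_rows([
  [[0,0,0.002,0,0,0,0],[0,0,0.004,0,0,0,0],[0,0,0.006,0,0,0,0],[0,0,0.006,0,0,0,0]],
])

```text
clock: 5.62
eef_pos: [0.6431, 0.0503, 0.0293]
tcp_rot: [0.964, 0.265, -0.0, -0.0]
wrist_force: [0.3, 0.5, -0.0]
width: 1.0
finger_force: 0.0
```

Run:
```python
from h import *
plan((.645,.0508,.0505,30.8))
s=monitor.state();P=s['eef_pos'];R=Rn.from_quat(s['tcp_rot'])
p=camera_params('side')
a=w2pix(p,[P+R.apply([0,sg*.053,d]) for d in (-.03,-.02,0,.011) for sg in (1,-1)]); print(a.round(1).tolist())
im=capture('side'); np.save('s5.npy',im)
u,v=w2pix(p,[P])[0].astype(int); print(u,v)
save('w5.png',im,8,(u-35,v-40,u+35,v+20))
```

```text
t 5.6 P [0.6431 0.0503 0.0293] yaw 30.7 w 1.0 F [ 0.3  0.5 -0. ] ff 0.0
 -> [ 0.0019  0.0006 -0.0212] [-0.0005  0.0007 -0.0018]
[[294.3, 168.5], [269.7, 151.6], [294.1, 170.9], [269.6, 154.0], [293.5, 175.7], [269.3, 158.8], [293.3, 178.3], [269.2, 161.4]]
281 167
```

View pics/w5.png

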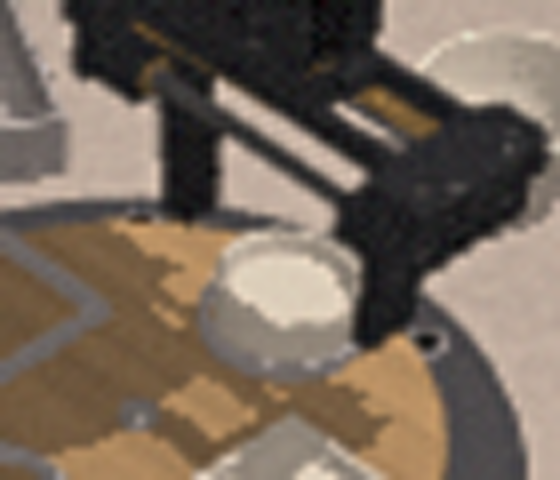

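The tips are now at (270,154) and (294,170) in the side picture. That puts them about 21 mm behind the reported TCP, so tip z = TCP z + 0.021. I'll go 10 mm lower and close.

Emit:
play_rows([
  [[0.001,0,0.004,0,0,0,0],[0.002,0,0.008,0,0,0,0],[0.002,0,0.01,0,0,0,0],[0.002,0,0.01,0,0,0,255],[0.002,0,0.01,0,0,0,255]],
])

```text
clock: 6.08
eef_pos: [0.6449, 0.0514, 0.0196]
tcp_rot: [0.964, 0.265, -0.0, -0.0]
wrist_force: [-0.5, -0.2, -0.0]
width: 0.874
finger_force: 0.0
```

Emit:
play_rows([
  [[0,0,0,0,0,0,255],[0,0,0,0,0,0,255],[0,0,0,0,0,0,255],[0,0,0,0,0,0,255],[0,0,0,0,0,0,255]],
])

```text
clock: 6.5
eef_pos: [0.6453, 0.0513, 0.0201]
tcp_rot: [0.964, 0.265, 0.0, 0.0]
wrist_force: [-0.5, -0.1, 0.4]
width: 0.638
finger_force: 30.0
```

Emit:
play_rows([
  [[0,0,0,0,0,0,255],[0,0,-0.003,0,0,0,255],[0,0,-0.006,0,0,0,255],[0,0,-0.01,0,0,0,255],[0,0,-0.015,0,0,0,255]],
])

```text
clock: 6.92
eef_pos: [0.6449, 0.0514, 0.0351]
tcp_rot: [0.964, 0.265, -0.0, -0.0]
wrist_force: [-0.5, -0.3, -0.7]
width: 0.639
finger_force: 30.0
```

Run:
```python
from h import *
plan((.484,.352,.1,30.8),(.484,.352,.1,3))
```

```text
t 6.9 P [0.6449 0.0514 0.0351] yaw 30.7 w 0.639 F [-0.5 -0.3 -0.7] ff 30.0
 -> [ 0.0151 -0.3407 -0.0648] [-0.0003  0.0004 -0.0018]
 -> [ 0.0151 -0.3407 -0.0648] [-2.000e-04  5.000e-04  4.834e-01]
```

Emit:
play_rows([
  [[0,0,-0.03,0,0,0,255],[0,-0.01,-0.055,0,0,0,255],[0.004,-0.04,-0.065,0,0,0,255],[0.008,-0.075,-0.065,0,0,0,255],[0.012,-0.11,-0.065,0,0,0,255]],
])

```text
clock: 7.33
eef_pos: [0.6001, 0.1525, 0.1021]
tcp_rot: [0.965, 0.264, 0.002, 0.0]
wrist_force: [-0.2, -0.1, -1.6]
width: 0.64
finger_force: 30.0
```

Emit:
play_rows([
  [[0.005,-0.035,0,0,0,0,255],[0.01,-0.07,0,0,0,0,255],[0.014,-0.105,0,0,0,0,255],[0.018,-0.14,0,0,0,0,255],[0.022,-0.17,0,0,0,0,255]],
])

```text
clock: 7.75
eef_pos: [0.5303, 0.3115, 0.1006]
tcp_rot: [0.964, 0.265, 0.0, -0.0]
wrist_force: [0.7, 0.8, -0.4]
width: 0.64
finger_force: 30.0
```

Emit:
play_rows([
  [[0,-0.018,0.01,0,0,0,255],[0,-0.018,0.04,0,0,0,255],[0,-0.018,0.07,0,0,0,255],[0,-0.018,0.085,0,0,0,255],[0,-0.018,0.09,0,0,0,255]],
])

```text
clock: 8.17
eef_pos: [0.5197, 0.3243, 0.007]
tcp_rot: [0.964, 0.265, -0.003, 0.0]
wrist_force: [0.4, -0.4, -1.1]
width: 0.639
finger_force: 30.0
```

Run:
```python
from h import *
plan((.522,.325,-.0015,30.8))
```

```text
t 8.2 P [0.5197 0.3243 0.007 ] yaw 30.73 w 0.639 F [ 0.4 -0.4 -1.1] ff 30.0
 -> [0.0024 0.0006 0.0084] [-0.0009  0.0052 -0.0012]
```

Emit:
play_rows([
  [[0,0,0.004,0,0,0,255],[0,0,0.007,0,0,0,255],[0,0,0.01,0,0,0,255],[0,0,0.01,0,0,0,255]],
])

```text
clock: 8.5
eef_pos: [0.523, 0.3251, 0.0007]
tcp_rot: [0.964, 0.265, 0.001, -0.0]
wrist_force: [0.3, -0.5, -1.7]
width: 0.643
finger_force: 30.0
```

Emit:
play_rows([
  [[0,0,0.001,0,0,0,255],[0,0,0.001,0,0,0,40],[0,0,0.001,0,0,0,40],[0,0,0.001,0,0,0,40],[0,0,0.001,0,0,0,40]],
])

```text
clock: 8.92
eef_pos: [0.5225, 0.3251, -0.0007]
tcp_rot: [0.964, 0.265, 0.0, -0.0]
wrist_force: [-0.0, -0.4, 0.1]
width: 0.84
finger_force: 0.0
```

Emit:
play_rows([
  [[0,0,-0.01,0,0,0,30],[0,0,-0.035,0,0,0,0],[0,0,-0.07,0,0,0,0],[0,0,-0.1,0,0,0,0],[0,0,-0.1,0,0,0,0]],
])

```text
clock: 9.33
eef_pos: [0.5267, 0.3268, 0.1071]
tcp_rot: [0.964, 0.265, 0.006, -0.001]
wrist_force: [0.8, 1.4, 0.7]
width: 0.998
finger_force: 0.0
```

Run:
```python
from h import *
plan((.617,-.0582,.1,30.8),(.617,-.0582,.0195,30.8))
```

```text
t 9.3 P [0.5267 0.3268 0.1071] yaw 30.72 w 0.998 F [0.8 1.4 0.7] ff 0.0
 -> [-0.1191  0.3771  0.0064] [ 0.002  -0.012  -0.0015]
 -> [-0.1201  0.377   0.0869] [ 0.002  -0.012  -0.0015]
```

Emit:
play_rows([
  [[-0.01,0.036,0,0,0,0,0],[-0.02,0.072,0,0,0,0,0],[-0.03,0.108,0,0,0,0,0],[-0.04,0.144,0,0,0,0,0],[-0.05,0.18,0,0,0,0,0]],
])

```text
clock: 9.75
eef_pos: [0.5714, 0.1432, 0.0996]
tcp_rot: [0.964, 0.265, 0.0, 0.0]
wrist_force: [1.1, 0.6, -0.5]
width: 1.002
finger_force: 0.0
```

Emit:
play_rows([
  [[-0.012,0.036,0,0,0,0,0],[-0.025,0.072,0,0,0,0,0],[-0.038,0.108,0,0,0,0,0],[-0.051,0.144,0,0,0,0,0],[-0.064,0.18,0,0,0,0,0]],
])

```text
clock: 10.17
eef_pos: [0.6081, -0.0447, 0.0995]
tcp_rot: [0.964, 0.265, 0.0, 0.0]
wrist_force: [1.7, 0.2, -1.2]
width: 1.003
finger_force: 0.0
```

Emit:
play_rows([
  [[-0.001,0.018,0,0,0,0,0],[-0.001,0.018,0.01,0,0,0,0],[-0.001,0.018,0.03,0,0,0,0],[-0.001,0.018,0.05,0,0,0,0],[-0.001,0.018,0.05,0,0,0,0]],
])

```text
clock: 10.58
eef_pos: [0.6127, -0.0571, 0.0445]
tcp_rot: [0.964, 0.265, -0.003, -0.002]
wrist_force: [-0.7, 0.5, -1.1]
width: 0.999
finger_force: 0.0
```

Run:
```python
from h import *
plan((.617,-.0585,.0195,30.8))
p=camera_params('wrist'); im=capture('wrist'); 
g=im.astype(int); m=((g.min(2)>205)&(g.max(2)-g.min(2)<45)).astype(np.uint8)
n,l,st,c=cv2.connectedComponentsWithStats(m)
for i in range(1,n):
    if st[i,4]>800:
        r=cv2.minAreaRect(cv2.findContours((l==i).astype(np.uint8),0,2)[0][0])
        print(c[i].round(0),st[i],np.round(r[0]+r[1]+(r[2],),1),pix2w(p,[r[0]],.052)[0].round(4))
```

```text
t 10.6 P [ 0.6127 -0.0571  0.0445] yaw 30.71 w 0.999 F [-0.7  0.5 -1.1] ff 0.0
 -> [0.0031 0.0036 0.0249] [-0.0059  0.0051 -0.0016]
[258. 207.] [ 218  175   83   66 4372] [259.  207.5  65.   82.   90. ] [ 0.6217 -0.0552  0.052 ]
```

Emit:
play_rows([
  [[0.002,0.002,0.01,0,0,0,0],[0.002,0.002,0.02,0,0,0,0],[0.002,0.002,0.029,0,0,0,0],[0.002,0.002,0.029,0,0,0,0],[0.002,0.002,0.029,0,0,0,255]],
])

```text
clock: 11.05
eef_pos: [0.6185, -0.0592, 0.0192]
tcp_rot: [0.964, 0.265, -0.001, -0.0]
wrist_force: [-0.6, -0.1, 0.2]
width: 0.946
finger_force: 0.0
```

Emit:
play_rows([
  [[0,0,0,0,0,0,255],[0,0,0,0,0,0,255],[0,0,0,0,0,0,255],[0,0,0,0,0,0,255],[0,0,0,0,0,0,255]],
])

```text
clock: 11.47
eef_pos: [0.6186, -0.0587, 0.0202]
tcp_rot: [0.964, 0.265, -0.0, -0.001]
wrist_force: [-0.0, 0.3, 3.5]
width: 0.586
finger_force: 30.0
```

Emit:
play_rows([
  [[0,0,0,0,0,0,255],[0,0,0,0,0,0,255],[0,0,0,0,0,0,255],[0,0,-0.005,0,0,0,255],[0,0,-0.015,0,0,0,255]],
])

```text
clock: 11.88
eef_pos: [0.618, -0.0595, 0.0339]
tcp_rot: [0.964, 0.265, -0.001, -0.0]
wrist_force: [-0.1, 0.0, -0.4]
width: 0.578
finger_force: 30.0
```

Run:
```python
from h import *
plan((.445,.279,.1,30.8))
```

```text
t 11.9 P [ 0.618  -0.0595  0.0339] yaw 30.7 w 0.578 F [-0.1  0.  -0.4] ff 30.0
 -> [ 0.0239 -0.3795 -0.0657] [-0.0013  0.0019 -0.0017]
```

Emit:
play_rows([
  [[0,0,-0.03,0,0,0,255],[0,-0.01,-0.055,0,0,0,255],[0.002,-0.04,-0.066,0,0,0,255],[0.004,-0.075,-0.066,0,0,0,255],[0.006,-0.11,-0.066,0,0,0,255]],
])

```text
clock: 12.3
eef_pos: [0.5694, 0.0379, 0.1034]
tcp_rot: [0.965, 0.264, 0.002, 0.001]
wrist_force: [-0.1, 1.6, -1.2]
width: 0.581
finger_force: 30.0
```

Emit:
play_rows([
  [[0.002,-0.037,0,0,0,0,255],[0.004,-0.074,0,0,0,0,255],[0.007,-0.111,0,0,0,0,255],[0.01,-0.148,0,0,0,0,255],[0.012,-0.185,0,0,0,0,255]],
])

```text
clock: 12.72
eef_pos: [0.4841, 0.2045, 0.1021]
tcp_rot: [0.964, 0.264, 0.001, 0.0]
wrist_force: [0.6, 0.4, -1.3]
width: 0.582
finger_force: 30.0
```

Emit:
play_rows([
  [[0.003,-0.036,0,0,0,0,255],[0.006,-0.072,0,0,0,0,255],[0.006,-0.084,0,0,0,0,255],[0.006,-0.084,0.03,0,0,0,255],[0.006,-0.084,0.06,0,0,0,255]],
])

```text
clock: 13.13
eef_pos: [0.4489, 0.2803, 0.0432]
tcp_rot: [0.964, 0.266, 0.004, 0.0]
wrist_force: [0.1, 0.4, 0.2]
width: 0.58
finger_force: 30.0
```

Emit:
play_rows([
  [[0,0,0.02,0,0,0,255],[0,0,0.03,0,0,0,255],[0,0,0.036,0,0,0,255],[0,0,0.039,0,0,0,255],[0,0,0.039,0,0,0,255]],
])

```text
clock: 13.55
eef_pos: [0.4471, 0.2785, 0.0024]
tcp_rot: [0.964, 0.264, 0.0, 0.0]
wrist_force: [-0.3, 0.1, -0.8]
width: 0.581
finger_force: 30.0
```

Run:
```python
from h import *
plan((.445,.279,-.001,30.8))
```

```text
t 13.6 P [0.4471 0.2785 0.0024] yaw 30.67 w 0.581 F [-0.3  0.1 -0.8] ff 30.0
 -> [-0.0015 -0.0015  0.0034] [ 0.0003 -0.0009 -0.0023]
```

Emit:
play_rows([
  [[-0.001,0,0.002,0,0,0,255],[-0.001,0,0.0035,0,0,0,255],[-0.001,0,0.0035,0,0,0,50],[-0.001,0,0.0035,0,0,0,50],[-0.001,0,0.0035,0,0,0,50]],
])

```text
clock: 13.97
eef_pos: [0.4458, 0.2783, -0.0011]
tcp_rot: [0.964, 0.265, 0.0, -0.0]
wrist_force: [0.3, 0.0, -0.6]
width: 0.781
finger_force: 0.0
```

Emit:
play_rows([
  [[0,0,0,0,0,0,40],[0,0,-0.01,0,0,0,30],[0,0,-0.04,0,0,0,0],[0,0,-0.08,0,0,0,0],[0,0,-0.12,0,0,0,0]],
])

```text
clock: 14.38
eef_pos: [0.4443, 0.2778, 0.1196]
tcp_rot: [0.964, 0.265, -0.001, 0.0]
wrist_force: [1.6, 0.5, 0.5]
width: 0.998
finger_force: 0.0
```

Emit:
play_rows([
  [[-0.018,0.03,-0.02,0,0,0,0],[-0.036,0.06,-0.04,0,0,0,0],[-0.054,0.09,-0.06,0,0,0,0],[-0.072,0.12,-0.08,0,0,0,0],[-0.09,0.15,-0.08,0,0,0,0]],
])

```text
clock: 14.8
eef_pos: [0.4467, 0.1019, 0.2036]
tcp_rot: [0.964, 0.265, 0.004, 0.001]
wrist_force: [1.0, 0.2, -0.2]
width: 1.001
finger_force: 0.0
```

Emit:
play_rows([
  [[-0.02,0.033,0,0,0,0,0],[-0.04,0.066,0,0,0,0,0],[-0.06,0.1,0,0,0,0,0],[-0.08,0.133,0,0,0,0,0],[-0.1,0.166,0,0,0,0,0]],
])

```text
clock: 15.22
eef_pos: [0.4429, -0.0924, 0.1995]
tcp_rot: [0.964, 0.265, 0.001, 0.001]
wrist_force: [0.3, 1.1, 0.1]
width: 0.996
finger_force: 0.0
```

Emit:
play_rows([
  [[-0.02,0.033,0,0,0,0,0],[-0.04,0.066,0,0,0,0,0],[-0.06,0.1,0,0,0,0,0],[-0.08,0.133,0,0,0,0,0],[-0.1,0.166,0,0,0,0,0]],
])

```text
clock: 15.63
eef_pos: [0.4416, -0.2864, 0.1994]
tcp_rot: [0.964, 0.265, 0.0, 0.0]
wrist_force: [1.2, -0.0, -0.1]
width: 0.999
finger_force: 0.0
```

Emit:
play_rows([
  [[-0.013,0.02,0,0,0,0,0],[-0.027,0.038,0,0,0,0,0],[-0.027,0.038,0,0,0,0,0],[-0.027,0.038,0,0,0,0,0]],
])

```text
clock: 15.97
eef_pos: [0.4378, -0.3315, 0.1988]
tcp_rot: [0.965, 0.264, 0.0, -0.0]
wrist_force: [-0.3, 0.1, -0.6]
width: 0.998
finger_force: 0.0
```

```bash
cat >> h.py <<'E'
def dishes(name,z,th=190,lo=200,hi=9000):
    p=camera_params(name); im=capture(name); np.save('last_'+name+'.npy',im)
    g=im.astype(int); m=((g.min(2)>th)&(g.max(2)-g.min(2)<55)).astype(np.uint8)
    n,l,st,c=cv2.connectedComponentsWithStats(m)
    for i in range(1,n):
        if lo<st[i,4]<hi:
            cn=cv2.convexHull(cv2.findContours((l==i).astype(np.uint8),0,2)[0][0]).reshape(-1,2)
            W=pix2w(p,cn,z)[:,:2]; r=cv2.minAreaRect((W*1000).astype(np.float32))
            print(c[i].round(0),st[i,4],'rect mm',np.round(r[0]+r[1]+(r[2],),1))
    return im
E
python3 - <<'E'
from h import *
plan((.5234,-.2485,.1,30.8))
im=dishes('wrist',.034)
save('b1.png',im,1)
E
```

```text
t 16.0 P [ 0.4378 -0.3315  0.1988] yaw 30.58 w 0.998 F [-0.3  0.1 -0.6] ff 0.0
 -> [ 0.1159 -0.028   0.0988] [-0.0002 -0.0002 -0.0038]
[233.  74.] 1656 rect mm [ 524.8 -250.6   56.5   56.4   30.5]
[324. 119.] 1592 rect mm [ 537.4 -374.2   51.8   51.3   68.6]
[203. 161.] 248 rect mm [ 414.7 -268.5   56.    56.1   56.1]
[203. 160.] 1033 rect mm [ 415.  -269.3   44.6   45.7   30.5]
[329. 215.] 470 rect mm [ 439.  -448.5   87.6   21.6    8.5]
```

View pics/b1.png

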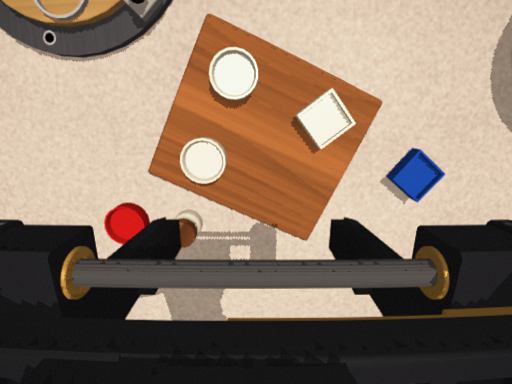

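Clean dishes seen at (233,74) round, (203,161) round and (324,119) square, with the red (127,223) and blue (415,175) decoys off the board. Square first: rotate the yaw by +38°.

Emit:
play_rows([
  [[0.013,0.0175,0,0,0,-0.11,0],[0.026,0.035,0,0,0,-0.22,0],[0.039,0.0525,0,0,0,-0.33,0],[0.052,0.07,0,0,0,-0.44,0],[0.064,0.0875,0,0,0,-0.55,0]],
])

```text
clock: 16.43
eef_pos: [0.5394, -0.3717, 0.199]
tcp_rot: [0.854, 0.52, 0.0, -0.0]
wrist_force: [0.3, -0.6, 0.2]
width: 0.997
finger_force: 0.0
```

Emit:
play_rows([
  [[0,0,0.03,0,0,-0.11,0],[0,0,0.065,0,0,-0.113,0],[0,0,0.1,0,0,-0.113,0],[0,0,0.12,0,0,-0.113,0],[0,0,0.12,0,0,-0.113,0]],
])

```text
clock: 16.85
eef_pos: [0.5354, -0.3686, 0.0729]
tcp_rot: [0.825, 0.565, -0.001, -0.005]
wrist_force: [-0.8, 0.3, -0.4]
width: 1.0
finger_force: 0.0
```

Run:
```python
from h import *
plan((.5374,-.3742,.002,68.6))
im=dishes('wrist',.034)
```

```text
t 16.9 P [ 0.5354 -0.3686  0.0729] yaw 68.79 w 1.0 F [-0.8  0.3 -0.4] ff 0.0
 -> [-0.0048  0.0046  0.0708] [-0.0094 -0.0043  0.0033]
[89. 20.] 358 rect mm [ 470.8 -197.5   20.5   23.1   12. ]
[475.  26.] 360 rect mm [ 731.5 -302.7   15.4   26.6   21. ]
[58. 37.] 377 rect mm [ 444.6 -199.1   34.3   20.8   54.3]
[186.  63.] 4124 rect mm [ 525.  -250.9   56.6   56.4   67.5]
[ 20. 146.] 2240 rect mm [ 387.3 -250.8   89.6   54.7   56. ]
[ 74. 139.] 3095 rect mm [ 415.1 -268.7   56.5   56.8   17.6]
[257. 185.] 1241 rect mm [ 542.7 -361.8   25.3   51.5   69.1]
[312. 251.] 620 rect mm [ 560.5 -423.6   21.9   49.1   68.9]
[252. 304.] 4535 rect mm [ 498.6 -462.4   33.   235.6   69.9]
```

Emit:
play_rows([
  [[-0.003,0.003,0.02,0,0,0,0],[-0.003,0.003,0.04,0,0,0,0],[-0.003,0.003,0.055,0,0,0,0],[-0.003,0.003,0.06,0,0,0,0],[-0.003,0.003,0.06,0,0,0,0]],
])

```text
clock: 17.32
eef_pos: [0.5395, -0.3765, 0.0182]
tcp_rot: [0.826, 0.564, -0.0, -0.001]
wrist_force: [-0.5, -0.7, -0.7]
width: 0.998
finger_force: 0.0
```

Run:
```python
from h import *
plan((.5374,-.3742,.002,68.6))
```

```text
t 17.3 P [ 0.5395 -0.3765  0.0182] yaw 68.72 w 0.998 F [-0.5 -0.7 -0.7] ff 0.0
 -> [ 0.0014 -0.0028  0.0162] [-0.0012 -0.0006  0.002 ]
```

Emit:
play_rows([
  [[0.0015,-0.003,0.006,0,0,0,0],[0.0015,-0.003,0.012,0,0,0,0],[0.0015,-0.003,0.017,0,0,0,0],[0.0015,-0.003,0.017,0,0,0,255],[0.0015,-0.003,0.017,0,0,0,255]],
])

```text
clock: 17.73
eef_pos: [0.5373, -0.3747, 0.0013]
tcp_rot: [0.826, 0.564, -0.0, -0.0]
wrist_force: [0.0, 0.2, 0.1]
width: 0.874
finger_force: 0.0
```

Emit:
play_rows([
  [[0,0,0,0,0,0,255],[0,0,0,0,0,0,255],[0,0,0,0,0,0,255],[0,0,0,0,0,0,255],[0,0,0,0,0,0,255]],
])

```text
clock: 18.15
eef_pos: [0.5376, -0.375, 0.0017]
tcp_rot: [0.826, 0.564, 0.0, 0.0]
wrist_force: [1.0, -0.2, 0.5]
width: 0.581
finger_force: 30.0
```

Emit:
play_rows([
  [[0,0,0,0,0,0,255],[0,0,0,0,0,0,255],[0,0,-0.01,0,0,0,255],[0,0,-0.03,0,0,0,255],[0,0,-0.06,0,0,0,255]],
])

```text
clock: 18.57
eef_pos: [0.5353, -0.3727, 0.0591]
tcp_rot: [0.826, 0.564, -0.001, -0.003]
wrist_force: [-1.0, 0.2, -0.8]
width: 0.582
finger_force: 30.0
```

Run:
```python
from h import *
plan((.5352,.0786,.12,30.8))
```

```text
t 18.6 P [ 0.5353 -0.3727  0.0591] yaw 68.68 w 0.582 F [-1.   0.2 -0.8] ff 30.0
 -> [ 0.4206 -0.1646 -0.0587] [-6.900e-03 -6.000e-04  6.612e-01]
```

Emit:
play_rows([
  [[0.02,-0.003,-0.03,0,0,0,255],[0.055,-0.007,-0.05,0,0,0,255],[0.095,-0.012,-0.055,0,0,0,255],[0.135,-0.017,-0.055,0,0,0,255],[0.174,-0.022,-0.055,0,0,0,255]],
])

```text
clock: 18.98
eef_pos: [0.5807, -0.2033, 0.1181]
tcp_rot: [0.826, 0.564, 0.0, 0.001]
wrist_force: [0.3, -0.2, -0.6]
width: 0.582
finger_force: 30.0
```

Emit:
play_rows([
  [[0.03,-0.004,0,0,0,0.11,255],[0.06,-0.008,0,0,0,0.22,255],[0.09,-0.012,0,0,0,0.33,255],[0.12,-0.016,0,0,0,0.44,255],[0.15,-0.019,0,0,0,0.55,255]],
])

```text
clock: 19.4
eef_pos: [0.6168, -0.0563, 0.1169]
tcp_rot: [0.949, 0.316, -0.0, -0.0]
wrist_force: [0.9, 0.3, -1.4]
width: 0.581
finger_force: 30.0
```

Emit:
play_rows([
  [[0,0,0.01,0,0,0.11,255],[0,0,0.02,0,0,0.11,255],[0,0,0.03,0,0,0.11,255],[0,0,0.03,0,0,0.11,255],[0,0,0.03,0,0,0.11,255]],
])

```text
clock: 19.82
eef_pos: [0.6159, -0.0588, 0.0853]
tcp_rot: [0.964, 0.267, -0.001, -0.001]
wrist_force: [0.0, -0.2, -1.6]
width: 0.58
finger_force: 30.0
```

Run:
```python
from h import *
plan((.6175,-.0588,.022,30.8))
p=camera_params('wrist'); im=capture('wrist'); save('q1.png',im,1.2)
print(1.2*w2pix(p,[(.576,.0097,.028)]))
```

```text
t 19.8 P [ 0.6159 -0.0588  0.0853] yaw 30.91 w 0.58 F [ 0.  -0.2 -1.6] ff 30.0
 -> [0.0015 0.0009 0.0633] [-0.0018  0.0018  0.002 ]
[[198.85293292 230.11688737]]
```

View pics/q1.png

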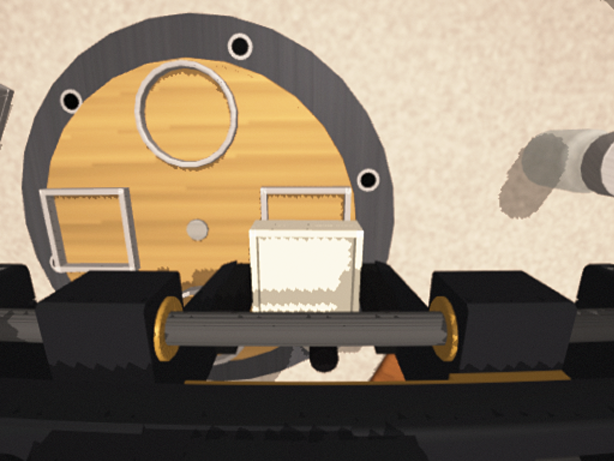

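The hub at (197,229) matches the prediction (199,230), and the held square is lined up with its well at x=306. Lowering.

Emit:
play_rows([
  [[0.001,0,0.02,0,0,0,255],[0.001,0,0.04,0,0,0,255],[0.001,0,0.05,0,0,0,255],[0.001,0,0.055,0,0,0,255],[0.001,0,0.058,0,0,0,255]],
])

```text
clock: 20.28
eef_pos: [0.6176, -0.0579, 0.028]
tcp_rot: [0.964, 0.266, -0.0, -0.0]
wrist_force: [0.7, 1.0, -0.6]
width: 0.587
finger_force: 30.0
```

Emit:
play_rows([
  [[0,0,0.002,0,0,0,255],[0,0,0.004,0,0,0,255],[0,0,0.005,0,0,0,255],[0,0,0.005,0,0,0,255]],
])

```text
clock: 20.62
eef_pos: [0.6182, -0.0576, 0.0239]
tcp_rot: [0.964, 0.266, 0.0, 0.0]
wrist_force: [-0.9, 0.3, -1.2]
width: 0.579
finger_force: 30.0
```

Run:
```python
from h import *
plan((.6175,-.0588,.0195,30.8))
```

```text
t 20.6 P [ 0.6182 -0.0576  0.0239] yaw 30.88 w 0.579 F [-0.9  0.3 -1.2] ff 30.0
 -> [-0.0012  0.0007  0.0044] [ 0.0006 -0.0005  0.0014]
```

Emit:
play_rows([
  [[-0.001,0.0005,0.002,0,0,0,255],[-0.001,0.0005,0.004,0,0,0,255],[-0.001,0.0005,0.004,0,0,0,255]],
])

```text
clock: 20.87
eef_pos: [0.6176, -0.0587, 0.0197]
tcp_rot: [0.964, 0.266, 0.0, 0.0]
wrist_force: [-0.3, 0.3, -0.1]
width: 0.58
finger_force: 30.0
```

Emit:
play_rows([
  [[0,0,0,0,0,0,0],[0,0,0,0,0,0,0],[0,0,0,0,0,0,0],[0,0,0,0,0,0,0],[0,0,0,0,0,0,0]],
])

```text
clock: 21.28
eef_pos: [0.6173, -0.0585, 0.0194]
tcp_rot: [0.964, 0.266, 0.0, -0.0]
wrist_force: [-0.4, 0.1, 0.5]
width: 0.938
finger_force: 0.0
```

Emit:
play_rows([
  [[0,0,-0.01,0,0,0,0],[0,0,-0.03,0,0,0,0],[0,0,-0.065,0,0,0,0],[0,0,-0.1,0,0,0,0],[-0.01,0.005,-0.12,0,0,0,0]],
])

```text
clock: 21.7
eef_pos: [0.6135, -0.0673, 0.1444]
tcp_rot: [0.964, 0.267, 0.003, 0.001]
wrist_force: [0.8, -0.6, 0.0]
width: 1.002
finger_force: 0.0
```

Run:
```python
from h import *
plan((.525,-.2507,.1,30.8),(.525,-.2507,.0015,30.8))
im=dishes('wrist',.052)
```

```text
t 21.7 P [ 0.6135 -0.0673  0.1444] yaw 30.95 w 1.002 F [ 0.8 -0.6  0. ] ff 0.0
 -> [-0.1705  0.1116  0.0441] [ 0.0038 -0.0043  0.0027]
 -> [-0.1709  0.1112  0.1426] [ 0.0038 -0.0043  0.0027]
[249. 175.] 2277 rect mm [618.6 -58.6  52.4  53.6  32.2]
[342. 306.] 792 rect mm [ 543.3 -231.6   31.9   52.5   29.9]
```

Emit:
play_rows([
  [[-0.033,0.022,0,0,0,0,0],[-0.066,0.044,0,0,0,0,0],[-0.1,0.066,0,0,0,0,0],[-0.134,0.09,0,0,0,0,0],[-0.168,0.113,0.01,0,0,0,0]],
])

```text
clock: 22.17
eef_pos: [0.5255, -0.253, 0.1322]
tcp_rot: [0.964, 0.266, 0.001, 0.002]
wrist_force: [1.3, -0.5, -0.1]
width: 1.003
finger_force: 0.0
```

Emit:
play_rows([
  [[0,0,0.03,0,0,0,0],[0,0,0.06,0,0,0,0],[0,0,0.07,0,0,0,0],[0,0,0.07,0,0,0,0],[0,0,0.07,0,0,0,0]],
])

```text
clock: 22.58
eef_pos: [0.5254, -0.2502, 0.0599]
tcp_rot: [0.964, 0.266, -0.0, -0.0]
wrist_force: [-0.9, -0.8, 0.3]
width: 1.0
finger_force: 0.0
```

Run:
```python
from h import *
plan((.525,-.2507,.0015,30.8))
im=dishes('wrist',.034); dishes('top',.034,150,60,900)
```

```text
t 22.6 P [ 0.5254 -0.2502  0.0599] yaw 30.91 w 1.0 F [-0.9 -0.8  0.3] ff 0.0
 -> [-0.0006  0.0003  0.0584] [-0.0006  0.0002  0.0019]
[254. 203.] 3410 rect mm [ 525.7 -250.3   56.2   56.    33. ]
[242. 167.] 321 rect mm [623.1 -57.5  57.   57.   31.6]
[298. 285.] 223 rect mm [ 264.3 -221.9   51.7   98.    62.1]
[453. 373.] 326 rect mm [  -9.5 -695.8   76.7   60.2    3.6]
```

Emit:
play_rows([
  [[0,0,0.025,0,0,0,0],[0,0,0.045,0,0,0,0],[0,0,0.0585,0,0,0,0],[0,0,0.0585,0,0,0,0],[0,0,0.0585,0,0,0,255]],
])

```text
clock: 23.1
eef_pos: [0.5256, -0.2504, 0.0015]
tcp_rot: [0.964, 0.266, -0.0, -0.0]
wrist_force: [-0.8, -0.4, 0.5]
width: 0.947
finger_force: 0.0
```

Emit:
play_rows([
  [[0,0,0,0,0,0,255],[0,0,0,0,0,0,255],[0,0,0,0,0,0,255],[0,0,0,0,0,0,255],[0,0,0,0,0,0,255]],
])

```text
clock: 23.52
eef_pos: [0.5259, -0.251, 0.002]
tcp_rot: [0.964, 0.266, 0.001, 0.001]
wrist_force: [-0.6, 0.3, 4.1]
width: 0.642
finger_force: 30.0
```

Emit:
play_rows([
  [[0,0,0,0,0,0,255],[0,0,0,0,0,0,255],[0,0,-0.01,0,0,0,255],[0,0,-0.03,0,0,0,255],[0,0,-0.06,0,0,0,255]],
])

```text
clock: 23.93
eef_pos: [0.523, -0.249, 0.0593]
tcp_rot: [0.964, 0.266, -0.002, -0.002]
wrist_force: [0.5, -0.1, -0.4]
width: 0.639
finger_force: 30.0
```

Run:
```python
from h import *
plan((.645,.0508,.11,30.8))
```

```text
t 23.9 P [ 0.523  -0.249   0.0593] yaw 30.86 w 0.639 F [ 0.5 -0.1 -0.4] ff 30.0
 -> [ 0.2584 -0.195  -0.0502] [-0.0058  0.0024  0.0011]
```

Emit:
play_rows([
  [[0.015,-0.01,-0.03,0,0,0,255],[0.04,-0.03,-0.05,0,0,0,255],[0.07,-0.053,-0.05,0,0,0,255],[0.1,-0.076,-0.05,0,0,0,255],[0.13,-0.1,-0.05,0,0,0,255]],
])

```text
clock: 24.35
eef_pos: [0.5861, -0.0969, 0.1123]
tcp_rot: [0.964, 0.266, 0.001, 0.0]
wrist_force: [0.9, -0.7, -1.7]
width: 0.638
finger_force: 30.0
```

Emit:
play_rows([
  [[0.03,-0.023,0,0,0,0,255],[0.06,-0.046,0,0,0,0,255],[0.09,-0.07,0,0,0,0,255],[0.115,-0.09,0,0,0,0,255],[0.127,-0.098,0,0,0,0,255]],
])

```text
clock: 24.77
eef_pos: [0.6446, 0.0554, 0.1114]
tcp_rot: [0.964, 0.268, 0.0, -0.001]
wrist_force: [-0.4, -0.4, -1.3]
width: 0.641
finger_force: 30.0
```

Emit:
play_rows([
  [[0,0,0.02,0,0,0,255],[0,0,0.04,0,0,0,255],[0,0,0.05,0,0,0,255],[0,0,0.05,0,0,0,255],[0,0,0.05,0,0,0,255]],
])

```text
clock: 25.18
eef_pos: [0.6437, 0.0506, 0.0607]
tcp_rot: [0.964, 0.266, -0.001, -0.0]
wrist_force: [0.7, 0.0, -0.6]
width: 0.64
finger_force: 30.0
```

Run:
```python
from h import *
plan((.645,.0508,.0195,30.8))
```

```text
t 25.2 P [0.6437 0.0506 0.0607] yaw 30.83 w 0.64 F [ 0.7  0.  -0.6] ff 30.0
 -> [0.0013 0.0006 0.0412] [-0.0009  0.0013  0.0005]
```

Emit:
play_rows([
  [[0.001,0,0.015,0,0,0,255],[0.001,0,0.025,0,0,0,255],[0.001,0,0.032,0,0,0,255],[0.001,0,0.036,0,0,0,255],[0.001,0,0.036,0,0,0,255]],
])

```text
clock: 25.6
eef_pos: [0.6442, 0.0517, 0.0236]
tcp_rot: [0.964, 0.266, -0.001, -0.0]
wrist_force: [-0.4, 0.8, -1.1]
width: 0.641
finger_force: 30.0
```

Emit:
play_rows([
  [[0,0,0.002,0,0,0,255],[0,0,0.004,0,0,0,255],[0,0,0.005,0,0,0,255],[0,0,0.005,0,0,0,255]],
])

```text
clock: 25.93
eef_pos: [0.6453, 0.0518, 0.0202]
tcp_rot: [0.964, 0.266, 0.0, 0.0]
wrist_force: [-0.1, 0.3, -0.8]
width: 0.639
finger_force: 30.0
```

Release, rise and go toward the second round dish at (0.415, -0.269).

Emit:
play_rows([
  [[0,0,0.0005,0,0,0,0],[0,0,0.0005,0,0,0,0],[0,0,0.0005,0,0,0,0],[0,0,0.0005,0,0,0,0],[0,0,0.0005,0,0,0,0]],
])

```text
clock: 26.35
eef_pos: [0.6452, 0.0517, 0.0197]
tcp_rot: [0.964, 0.266, 0.0, 0.0]
wrist_force: [-0.6, -0.8, -0.3]
width: 0.991
finger_force: 0.0
```

Emit:
play_rows([
  [[0,0,-0.01,0,0,0,0],[0,0,-0.03,0,0,0,0],[0,0,-0.065,0,0,0,0],[0,0,-0.1,0,0,0,0],[-0.02,0,-0.13,0,0,0,0]],
])

```text
clock: 26.77
eef_pos: [0.6301, 0.0424, 0.153]
tcp_rot: [0.964, 0.267, 0.002, 0.0]
wrist_force: [1.1, -0.1, 1.9]
width: 1.001
finger_force: 0.0
```

Run:
```python
from h import *
plan((.415,-.269,.11,30.8))
im=dishes('wrist',.052)
```

```text
t 26.8 P [0.6301 0.0424 0.153 ] yaw 30.94 w 1.001 F [ 1.1 -0.1  1.9] ff 0.0
 -> [-0.3448  0.1564  0.042 ] [ 0.0019 -0.0037  0.0024]
[225.  18.] 1761 rect mm [748.  143.9  33.2  79.1  30.6]
[197.  87.] 262 rect mm [681.1 136.1  41.9  16.4   7.8]
[211.  97.] 250 rect mm [681.3 121.3  16.2  41.2  69. ]
[175. 107.] 324 rect mm [652.6 153.   35.7  29.4  66.5]
[154. 129.] 500 rect mm [624.2 161.6  32.9  42.8  76.1]
[  6. 134.] 548 rect mm [541.1 289.1  48.4  16.9  18.2]
[254. 166.] 413 rect mm [645.1  51.2  56.2  56.7  31. ]
[254. 165.] 1553 rect mm [644.8  51.9  45.   45.7   3.6]
[ 15. 205.] 915 rect mm [469.9 258.7  41.9  36.8  30.8]
[318. 234.] 1091 rect mm [618.  -57.7  50.7  51.1  30.6]
```

Emit:
play_rows([
  [[-0.034,0.0158,0,0,0,0,0],[-0.068,0.0316,0,0,0,0,0],[-0.102,0.0474,0,0,0,0,0],[-0.136,0.0632,0,0,0,0,0],[-0.17,0.079,0,0,0,0,0]],
])

```text
clock: 27.23
eef_pos: [0.5215, -0.1146, 0.1503]
tcp_rot: [0.964, 0.266, 0.0, 0.0]
wrist_force: [0.2, -0.6, 0.3]
width: 1.0
finger_force: 0.0
```

Emit:
play_rows([
  [[-0.034,0.0158,0,0,0,0,0],[-0.068,0.0316,0,0,0,0,0],[-0.102,0.0474,0,0,0,0,0],[-0.136,0.0632,0.02,0,0,0,0],[-0.172,0.079,0.04,0,0,0,0]],
])

```text
clock: 27.65
eef_pos: [0.4171, -0.2696, 0.1126]
tcp_rot: [0.964, 0.266, 0.001, 0.002]
wrist_force: [0.8, -0.8, 0.1]
width: 1.002
finger_force: 0.0
```

Emit:
play_rows([
  [[0,0,0.02,0,0,0,0],[0,0,0.04,0,0,0,0],[0,0,0.05,0,0,0,0],[0,0,0.05,0,0,0,0],[0,0,0.05,0,0,0,0]],
])

```text
clock: 28.07
eef_pos: [0.4173, -0.2669, 0.0613]
tcp_rot: [0.964, 0.266, -0.0, -0.0]
wrist_force: [-0.1, 0.6, 0.4]
width: 1.001
finger_force: 0.0
```

Run:
```python
from h import *
plan((.415,-.269,.0015,30.8))
im=dishes('wrist',.034)
```

```text
t 28.1 P [ 0.4173 -0.2669  0.0613] yaw 30.9 w 1.001 F [-0.1  0.6  0.4] ff 0.0
 -> [-0.003   0.0006  0.0598] [-0.0005  0.0001  0.0018]
[453.  34.] 8857 rect mm [ 602.5 -312.2   57.3  151.3    6. ]
[493. 195.] 1976 rect mm [ 521.7 -418.3   64.4   45.    45.2]
[253. 205.] 3463 rect mm [ 415.6 -267.5   55.1   56.6   31. ]
[305. 305.] 2811 rect mm [ 365.1 -357.7   28.3  125.8   30.6]
```

Emit:
play_rows([
  [[-0.002,0,0.025,0,0,0,0],[-0.002,0,0.045,0,0,0,0],[-0.002,0,0.0595,0,0,0,0],[-0.002,0,0.0595,0,0,0,0],[-0.002,0,0.0595,0,0,0,255]],
])

```text
clock: 28.53
eef_pos: [0.416, -0.2682, 0.0023]
tcp_rot: [0.964, 0.267, 0.0, 0.0]
wrist_force: [0.3, -0.4, 0.0]
width: 0.942
finger_force: 0.0
```

Emit:
play_rows([
  [[0,0,0,0,0,0,255],[0,0,0,0,0,0,255],[0,0,0,0,0,0,255],[0,0,0,0,0,0,255],[0,0,0,0,0,0,255]],
])

```text
clock: 28.95
eef_pos: [0.416, -0.2688, 0.0025]
tcp_rot: [0.964, 0.266, 0.0, 0.001]
wrist_force: [-0.8, 1.1, 6.0]
width: 0.639
finger_force: 30.0
```

Emit:
play_rows([
  [[0,0,0,0,0,0,255],[0,0,0,0,0,0,255],[0,0,-0.01,0,0,0,255],[0,0,-0.03,0,0,0,255],[0,0,-0.06,0,0,0,255]],
])

```text
clock: 29.37
eef_pos: [0.4135, -0.2664, 0.0603]
tcp_rot: [0.964, 0.266, -0.001, -0.003]
wrist_force: [0.7, 0.7, -1.3]
width: 0.633
finger_force: 30.0
```

Run:
```python
from h import *
plan((.5076,-.0313,.11,30.8))
```

```text
t 29.4 P [ 0.4135 -0.2664  0.0603] yaw 30.86 w 0.633 F [ 0.7  0.7 -1.3] ff 30.0
 -> [ 0.2013 -0.1539 -0.0491] [-0.0057  0.0013  0.001 ]
```

Emit:
play_rows([
  [[0.005,-0.004,-0.035,0,0,0,255],[0.03,-0.024,-0.05,0,0,0,255],[0.06,-0.047,-0.05,0,0,0,255],[0.09,-0.07,-0.05,0,0,0,255],[0.12,-0.094,-0.05,0,0,0,255]],
])

```text
clock: 29.78
eef_pos: [0.4707, -0.1249, 0.1128]
tcp_rot: [0.964, 0.266, 0.001, 0.001]
wrist_force: [-0.4, 0.0, -1.4]
width: 0.639
finger_force: 30.0
```

Emit:
play_rows([
  [[0.03,-0.023,0,0,0,0,255],[0.06,-0.047,0,0,0,0,255],[0.08,-0.063,0.01,0,0,0,255],[0.08,-0.063,0.03,0,0,0,255],[0.08,-0.063,0.05,0,0,0,255]],
])

```text
clock: 30.2
eef_pos: [0.5076, -0.0292, 0.0622]
tcp_rot: [0.963, 0.268, 0.001, 0.001]
wrist_force: [-0.1, 0.6, -1.4]
width: 0.637
finger_force: 30.0
```

Emit:
play_rows([
  [[0,0,0.002,0,0,0,255],[0,0,0.004,0,0,0,255],[0,0,0.004,0,0,0,255]],
])

```text
clock: 30.45
eef_pos: [0.5066, -0.0312, 0.058]
tcp_rot: [0.964, 0.266, -0.0, 0.0]
wrist_force: [0.2, 0.2, -1.1]
width: 0.638
finger_force: 30.0
```

Run:
```python
from h import *
plan((.5076,-.0313,.0205,30.8))
p=camera_params('wrist'); im=capture('wrist'); save('r1.png',im,1.2)
print(1.2*w2pix(p,[(.576,.0097,.028)]))
```

```text
t 30.4 P [ 0.5066 -0.0312  0.058 ] yaw 30.84 w 0.638 F [ 0.2  0.2 -1.1] ff 30.0
 -> [0.0008 0.0006 0.0375] [-0.      0.0001  0.0007]
[[306.33103981 114.29431179]]
```

View pics/r1.png

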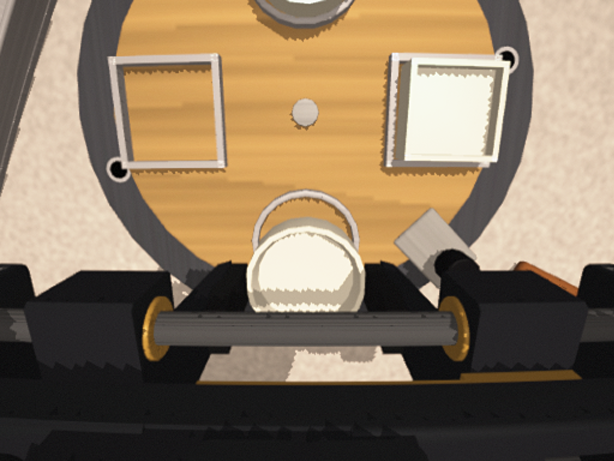

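The hub at (305,113) matches (306,114). The clean square sits inside its rim at (450,110). Lowering the last dish.

Emit:
play_rows([
  [[0.0005,0,0.012,0,0,0,255],[0.0005,0,0.024,0,0,0,255],[0.0005,0,0.03,0,0,0,255],[0.0005,0,0.033,0,0,0,255],[0.0005,0,0.033,0,0,0,255]],
])

```text
clock: 30.92
eef_pos: [0.5073, -0.0309, 0.0249]
tcp_rot: [0.964, 0.266, 0.0, 0.0]
wrist_force: [-0.3, -0.0, -0.4]
width: 0.636
finger_force: 30.0
```

Emit:
play_rows([
  [[0,0,0.002,0,0,0,255],[0,0,0.004,0,0,0,255],[0,0,0.0045,0,0,0,255],[0,0,0.0045,0,0,0,255]],
])

```text
clock: 31.25
eef_pos: [0.5079, -0.0307, 0.0206]
tcp_rot: [0.964, 0.266, 0.001, 0.0]
wrist_force: [2.7, 1.7, 0.8]
width: 0.636
finger_force: 30.0
```

Emit:
play_rows([
  [[0,0,0,0,0,0,30],[0,0,0,0,0,0,30],[0,0,0,0,0,0,30],[0,0,0,0,0,0,30],[0,0,0,0,0,0,30]],
])

```text
clock: 31.67
eef_pos: [0.5067, -0.0306, 0.0199]
tcp_rot: [0.964, 0.266, -0.0, -0.0]
wrist_force: [0.1, -0.5, -0.3]
width: 0.88
finger_force: 0.0
```

Emit:
play_rows([
  [[0,0,-0.01,0,0,0,30],[0,0,-0.03,0,0,0,60],[0,0,-0.065,0,0,0,100],[0,0,-0.1,0,0,0,130],[-0.02,0,-0.12,0,0,0,130]],
])

```text
clock: 32.08
eef_pos: [0.4931, -0.0409, 0.1449]
tcp_rot: [0.964, 0.267, 0.003, 0.002]
wrist_force: [-0.1, -0.2, 1.5]
width: 0.605
finger_force: 0.0
```

Run:
```python
from h import *
plan((.5436,-.1183,.1,30.8))
im=dishes('wrist',.052)
im2=capture('top'); im3=capture('side')
save('chk.png',np.hstack([cv2.resize(im2[110:260,60:260],(400,300)),cv2.resize(im3[90:240,160:360],(400,300))]))
p=camera_params('wrist'); print(w2pix(p,[(.5436,-.1183,.057)]))
```

```text
t 32.1 P [ 0.4931 -0.0409  0.1449] yaw 30.95 w 0.605 F [-0.1 -0.2  1.5] ff 0.0
 -> [0.0033 0.0922 0.0453] [ 0.0046 -0.0049  0.0025]
[253.   9.] 1026 rect mm [627.9  41.2  18.   52.9  31.1]
[31. 98.] 1112 rect mm [471.8 194.6  98.8  46.1   2.6]
[335.  82.] 3257 rect mm [618.6 -58.7  62.6  71.6  31.9]
[173.  83.] 786 rect mm [533.4  77.2  59.7  65.8  30.8]
[ 17. 124.] 444 rect mm [423.2 192.7  13.6  42.    2.7]
[253. 165.] 2561 rect mm [510.7 -29.5  63.9  61.6  59.1]
[269. 302.] 2305 rect mm [ 380.3 -127.9   37.   105.3   30.7]
[[348.22620521 179.75752809]]
```

View pics/chk.png

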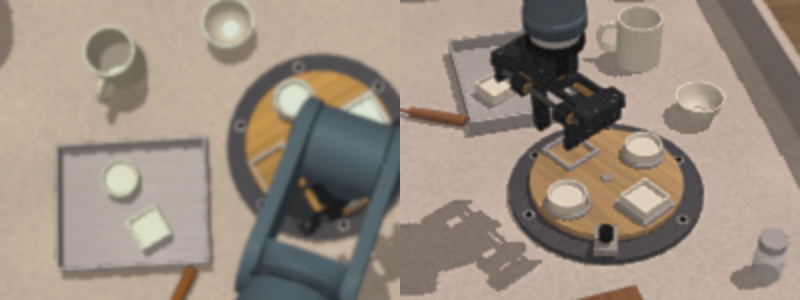

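Both used dishes lie side by side in the tray at (122,180) and (150,230) in the left half. Round, round and square are seated in the wells, with one square well left empty. Now the knob.

Emit:
play_rows([
  [[0.002,0.03,0,0,0,0,130],[0.004,0.062,0,0,0,0,130],[0.006,0.094,0,0,0,0,130],[0.006,0.094,0.03,0,0,0,130],[0.006,0.094,0.06,0,0,0,130]],
])

```text
clock: 32.65
eef_pos: [0.5451, -0.1203, 0.0795]
tcp_rot: [0.964, 0.265, 0.001, 0.001]
wrist_force: [-0.3, -0.1, -0.5]
width: 0.49
finger_force: 0.0
```

Emit:
play_rows([
  [[0,0,0.015,0,0,0,130],[0,0,0.02,0,0,0,130],[0,0,0.02,0,0,0,130]],
])

```text
clock: 32.9
eef_pos: [0.5412, -0.1174, 0.0571]
tcp_rot: [0.964, 0.266, -0.002, -0.002]
wrist_force: [0.3, -0.5, -0.4]
width: 0.49
finger_force: 0.0
```

Run:
```python
from h import *
plan((.5436,-.1183,.016,30.8))
p=camera_params('wrist'); im=capture('wrist'); c=w2pix(p,[(.5436,-.1183,.057),(.5436,-.1183,.03)]); print(c)
u,v=c[0].astype(int); save('k.png',im,4,(u-75,v-75,u+75,v+65))
```

```text
t 32.9 P [ 0.5412 -0.1174  0.0571] yaw 30.86 w 0.49 F [ 0.3 -0.5 -0.4] ff 0.0
 -> [0.0017 0.0022 0.0411] [-0.0048  0.0031  0.0011]
[[257.38872952 213.72166612]
 [257.21409459 201.62246398]]
```

View pics/k.png

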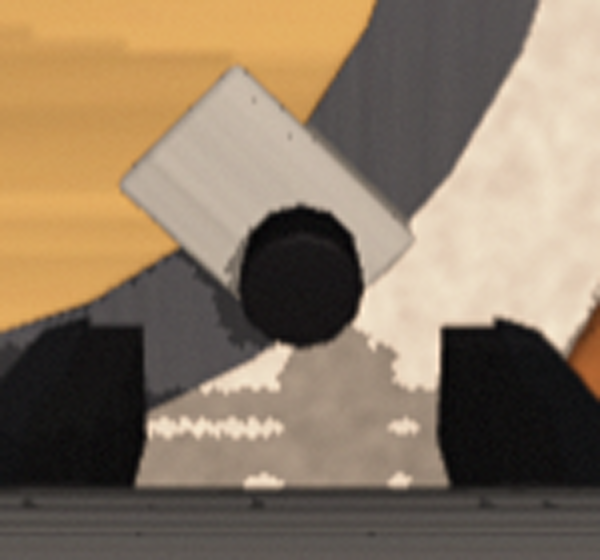

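The knob top is at (257,211) against a predicted (257,214), centred between the fingers to about 1 mm. Descending to grip it.

Emit:
play_rows([
  [[0.002,0.001,0.01,0,0,0,130],[0.002,0.001,0.02,0,0,0,130],[0.002,0.001,0.03,0,0,0,130],[0.002,0.001,0.038,0,0,0,130],[0.002,0.001,0.041,0,0,0,130]],
])

```text
clock: 33.37
eef_pos: [0.5444, -0.1179, 0.0174]
tcp_rot: [0.964, 0.266, -0.001, -0.001]
wrist_force: [-0.1, 0.5, 1.1]
width: 0.489
finger_force: 0.0
```

Emit:
play_rows([
  [[0,0,0,0,0,0,255],[0,0,0,0,0,0,255],[0,0,0,0,0,0,255],[0,0,0,0,0,0,255],[0,0,0,0,0,0,255]],
])

```text
clock: 33.78
eef_pos: [0.5456, -0.1179, 0.0194]
tcp_rot: [0.964, 0.266, 0.0, -0.0]
wrist_force: [-0.6, 3.9, 0.9]
width: 0.232
finger_force: 30.0
```

Run:
```python
from h import *
plan((.5436,-.1183,.016,30.8))
```

```text
t 33.8 P [ 0.5456 -0.1179  0.0194] yaw 30.87 w 0.232 F [-0.6  3.9  0.9] ff 30.0
 -> [-0.0019 -0.0007  0.0034] [-0.0002 -0.0006  0.0012]
```

Emit:
play_rows([
  [[0,0,-0.004,0,0,0,255],[0,0,-0.008,0,0,0,255],[0,0,-0.012,0,0,0,255],[0,0,-0.013,0,0,0,255],[0,0,-0.013,0,0,0,255]],
])

```text
clock: 34.2
eef_pos: [0.5453, -0.118, 0.0321]
tcp_rot: [0.964, 0.266, 0.0, -0.0]
wrist_force: [1.4, 4.4, -6.1]
width: 0.237
finger_force: 30.0
```

Run:
```python
from h import *
plan()
P=monitor.state()['eef_pos']; s=monitor.state(); R=Rn.from_quat(s['tcp_rot'])
A=np.array([.576,.0097,P[2]]); r=P-A; print('r',np.hypot(*r[:2]),np.degrees(np.arctan2(r[1],r[0])))
r=r/np.hypot(*r[:2])*.132; B=R.inv()
for d in range(6,67,6):
    X=A+Rn.from_euler('z',d,degrees=True).apply(r); print(d,B.apply(X-P).round(4),-round(np.radians(d),4))
```

```text
t 34.2 P [ 0.5453 -0.118   0.0321] yaw 30.87 w 0.237 F [ 1.4  4.4 -6.1] ff 30.0
r 0.13129453207142225 -103.50570795420658
6 [ 0.0099  0.0096 -0.    ] -0.1047
12 [ 0.0211  0.0176 -0.    ] -0.2094
18 [ 0.0332  0.0244 -0.    ] -0.3142
24 [0.0459 0.0299 0.    ] -0.4189
30 [0.059 0.034 0.   ] -0.5236
36 [0.0726 0.0368 0.    ] -0.6283
42 [0.0863 0.038  0.    ] -0.733
48 [0.1002 0.0379 0.    ] -0.8378
54 [0.1139 0.0363 0.    ] -0.9425
60 [0.1274 0.0333 0.    ] -1.0472
66 [0.1405 0.0289 0.    ] -1.1519
```

Emit:
play_rows([
  [[0.0051,0.0047,0,0,0,-0.0524,255],[0.0104,0.0091,0,0,0,-0.1047,255],[0.0159,0.0133,0,0,0,-0.1571,255],[0.0216,0.0171,0,0,0,-0.2094,255],[0.0276,0.0207,0,0,0,-0.2618,255]],
])

```text
clock: 34.62
eef_pos: [0.5793, -0.1218, 0.0314]
tcp_rot: [0.92, 0.391, -0.001, -0.001]
wrist_force: [-0.5, 3.2, -5.7]
width: 0.235
finger_force: 30.0
```

Low force and a steady grip: the wheel is turning.

Emit:
play_rows([
  [[0.0051,0.0047,0,0,0,-0.0524,255],[0.0104,0.0091,0,0,0,-0.1047,255],[0.0159,0.0133,0,0,0,-0.1571,255],[0.0216,0.0171,0,0,0,-0.2094,255],[0.0276,0.0207,0,0,0,-0.2618,255]],
])

```text
clock: 35.03
eef_pos: [0.6134, -0.1167, 0.0313]
tcp_rot: [0.862, 0.508, -0.001, -0.0]
wrist_force: [0.0, 2.0, -5.3]
width: 0.235
finger_force: 30.0
```

```bash
cat > arc.py <<'E'
from h import *
plan()
P=monitor.state()['eef_pos']; A=np.array([.576,.0097]); r=P[:2]-A; print('r',np.hypot(*r).round(4),'ang',np.degrees(np.arctan2(r[1],r[0])).round(2))
E
python3 arc.py
```

```text
t 35.0 P [ 0.6134 -0.1167  0.0313] yaw 61.0 w 0.235 F [ 0.   2.  -5.3] ff 30.0
r 0.1318 ang -73.53
```

Emit:
play_rows([
  [[0.0051,0.0047,0,0,0,-0.0524,255],[0.0104,0.0091,0,0,0,-0.1047,255],[0.0159,0.0133,0,0,0,-0.1571,255],[0.0216,0.0171,0,0,0,-0.2094,255],[0.0276,0.0207,0,0,0,-0.2618,255]],
])

```text
clock: 35.45
eef_pos: [0.6451, -0.1031, 0.0314]
tcp_rot: [0.788, 0.616, -0.001, -0.0]
wrist_force: [0.6, 0.8, -5.6]
width: 0.237
finger_force: 30.0
```

Emit:
play_rows([
  [[0.0051,0.0047,0,0,0,-0.0524,255],[0.0104,0.0091,0,0,0,-0.1047,255],[0.0159,0.0133,0,0,0,-0.1571,255],[0.0216,0.0171,0,0,0,-0.2094,255],[0.0276,0.0207,0,0,0,-0.2618,255]],
])

```text
clock: 35.87
eef_pos: [0.6724, -0.0817, 0.0316]
tcp_rot: [0.701, 0.713, -0.0, 0.0]
wrist_force: [0.9, -1.5, -5.8]
width: 0.234
finger_force: 30.0
```

Emit:
play_rows([
  [[0,0,0,0,0,0,255],[0,0,0,0,0,0,255],[0,0,0,0,0,0,255]],
])

```text
clock: 36.12
eef_pos: [0.6723, -0.0816, 0.032]
tcp_rot: [0.702, 0.712, -0.0, 0.001]
wrist_force: [3.9, -1.0, -6.7]
width: 0.238
finger_force: 30.0
```

```bash
python3 arc.py
```

```text
t 36.1 P [ 0.6723 -0.0816  0.032 ] yaw 90.77 w 0.238 F [ 3.9 -1.  -6.7] ff 30.0
r 0.1327 ang -43.47
```

Turned 60.0°. Lowering the pin.

Emit:
play_rows([
  [[0,0,0.003,0,0,0,255],[0,0,0.006,0,0,0,255],[0,0,0.009,0,0,0,255],[0,0,0.012,0,0,0,255],[0,0,0.013,0,0,0,255]],
])

```text
clock: 36.53
eef_pos: [0.6727, -0.0813, 0.0195]
tcp_rot: [0.702, 0.712, 0.0, 0.001]
wrist_force: [0.8, -1.2, 2.1]
width: 0.234
finger_force: 30.0
```

Emit:
play_rows([
  [[0,0,0,0,0,0,255],[0,0,0,0,0,0,255]],
])

```text
clock: 36.7
eef_pos: [0.6726, -0.0811, 0.0195]
tcp_rot: [0.702, 0.712, 0.0, 0.001]
wrist_force: [3.3, -2.8, -1.2]
width: 0.23
finger_force: 30.0
```

```bash
python3 arc.py
```

```text
t 36.7 P [ 0.6726 -0.0811  0.0195] yaw 90.87 w 0.23 F [ 3.3 -2.8 -1.2] ff 30.0
r 0.1326 ang -43.22
```

Emit:
play_rows([
  [[0,0,0,0,0,0,130],[0,0,0,0,0,0,130],[0,0,0,0,0,0,130],[0,0,0,0,0,0,130],[0,0,0,0,0,0,130]],
])

```text
clock: 37.12
eef_pos: [0.6718, -0.0804, 0.0189]
tcp_rot: [0.702, 0.713, -0.0, -0.0]
wrist_force: [-0.3, -0.2, 0.2]
width: 0.493
finger_force: 0.0
```

Emit:
play_rows([
  [[0,0,-0.02,0,0,0,130],[0,0,-0.05,0,0,0,130],[0,0,-0.085,0,0,0,130],[-0.03,0,-0.12,0,0,0,130],[-0.07,0,-0.14,0,0,0,130]],
])

```text
clock: 37.53
eef_pos: [0.6746, -0.1423, 0.1599]
tcp_rot: [0.7, 0.714, 0.001, 0.002]
wrist_force: [0.4, -0.5, 0.7]
width: 0.49
finger_force: 0.0
```

Emit:
play_rows([
  [[-0.035,0,0,0,0,0,130],[-0.07,0,0,0,0,0,130],[-0.105,0,0,0,0,0,130],[-0.14,0,0,0,0,0,130],[-0.14,0,0,0,0,0,130]],
])

```text
clock: 37.95
eef_pos: [0.674, -0.2916, 0.1555]
tcp_rot: [0.704, 0.71, -0.001, 0.001]
wrist_force: [0.7, -0.1, -0.3]
width: 0.488
finger_force: 0.0
```

Run:
```python
from h import *
plan()
a=np.radians(30.8-75); k=np.array([.576+.132*np.cos(a),.0097+.132*np.sin(a)])
ims=[]
for n,h in [('side',28),('wrist',50)]:
    p=camera_params(n); im=capture(n); c=w2pix(p,[(*k,z) for z in (.03,.037,.057,.065)]); print(n,c.round(1).tolist())
    u,v=c[1].astype(int); print(u-h,v-h); ims.append(cv2.resize(im[v-h:v+h,u-h:u+h],(350,350),interpolation=cv2.INTER_CUBIC))
im=capture('side'); ims.append(np.vstack([cv2.resize(im[130:230,200:330],(390,300)),np.zeros((50,390,3),np.uint8)]))
out=np.hstack(ims); cv2.imwrite('pics/fin.png',cv2.resize(out,(790,253))[:,:,::-1])
```

```text
t 38.0 P [ 0.674  -0.2916  0.1555] yaw 90.55 w 0.488 F [ 0.7 -0.1 -0.3] ff 0.0
side [[301.9, 195.5], [302.1, 193.8], [302.8, 188.9], [303.1, 187.0]]
274 165
wrist [[254.0, -30.7], [254.0, -34.6], [254.0, -46.8], [253.9, -52.2]]
203 -84Traceback (most recent call last):
  File "<stdin>", line 7, in <module>
cv2.error: OpenCV(4.12.0) /io/opencv/modules/imgproc/src/resize.cpp:4208: error: (-215:Assertion failed) !ssize.empty() in function 'resize'
```

Run:
```python
from h import *
a=capture('side'); b=capture('top')
R=lambda i:cv2.resize(i,(400,300),interpolation=cv2.INTER_CUBIC)
cv2.imwrite('pics/fin2.png',np.vstack([np.hstack([R(a[173:206,280:324]),R(a[120:240,200:360])]),np.hstack([R(b[120:240,160:320]),R(b[100:340,60:380])])])[:,:,::-1])
```

View pics/fin2.png

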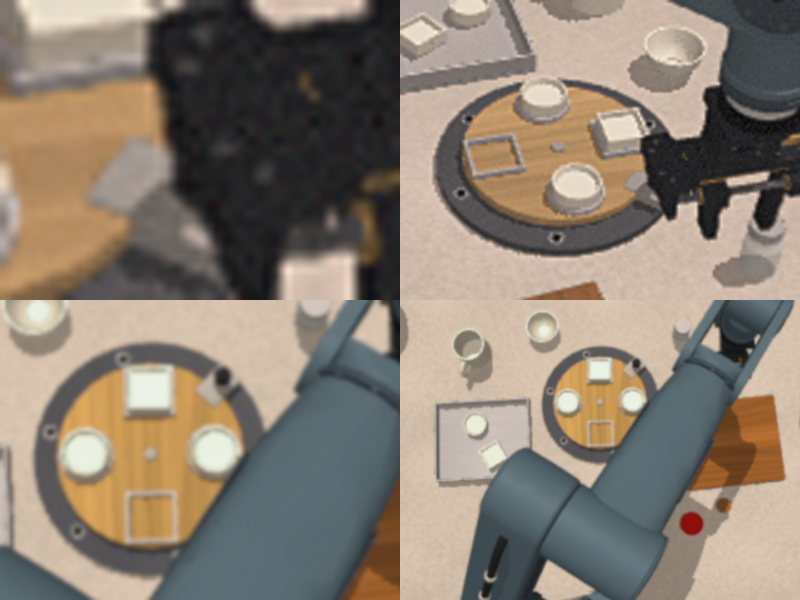

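The wheel is on by one stop, with the knob over the next hole at (222,377) in the lower-left panel. The arm hides the knob's height in the side view, so I'll move clear and compare it numerically with the start picture.

Emit:
play_rows([
  [[-0.01,-0.035,0,0,0,0,130],[-0.02,-0.07,0,0,0,0,130],[-0.03,-0.105,0,0,0,0,130],[-0.04,-0.14,0,0,0,0,130],[-0.05,-0.175,0,0,0,0,130]],
])

```text
clock: 38.57
eef_pos: [0.5001, -0.3352, 0.1556]
tcp_rot: [0.701, 0.714, 0.0, -0.0]
wrist_force: [0.4, -0.9, 0.0]
width: 0.491
finger_force: 0.0
```

Emit:
play_rows([
  [[-0.02,-0.03,0,0,0,0,130],[-0.04,-0.06,0,0,0,0,130],[-0.06,-0.09,0,0,0,0,130],[-0.08,-0.12,0,0,0,0,130],[-0.08,-0.12,0,0,0,0,130]],
])

```text
clock: 38.98
eef_pos: [0.3788, -0.4208, 0.156]
tcp_rot: [0.703, 0.712, -0.001, -0.0]
wrist_force: [0.9, 0.4, 0.2]
width: 0.493
finger_force: 0.0
```

Run:
```python
from h import *
plan()
p=camera_params('side')
for im,ang in [(np.load('side.npy'),-104.2),(capture('side'),-44.2)]:
    a=np.radians(ang); k=(.576+.132*np.cos(a),.0097+.132*np.sin(a))
    c=w2pix(p,[(*k,.047),(*k,.055)]); u,v=c[0].round().astype(int)
    w=im[v-9:v+10,u-9:u+10].max(2).astype(int); m=(w<40).astype(np.uint8)
    n,l,st,ce=cv2.connectedComponentsWithStats(m); i=1+np.argmax(st[1:,4]) if n>1 else 0
    print('pred',c.round(1).tolist(),'blob',(ce[i]+[u-9,v-9]).round(2),st[i])
# wheel: dishes & top
im=capture('top'); pt=camera_params('top')
for a,z in [(-44.2,.057)]:
    k=(.576+.132*np.cos(np.radians(a)),.0097+.132*np.sin(np.radians(a)),z); c=w2pix(pt,[k])[0]; u,v=c.round().astype(int)
    m=(im[v-7:v+8,u-7:u+8].max(2)<40).astype(np.uint8); n,l,st,ce=cv2.connectedComponentsWithStats(m); i=1+np.argmax(st[1:,4]); print('top',c,ce[i]+[u-7,v-7],st[i])
dishes('side',.052,170,60,900)
```

```text
t 39.0 P [ 0.3788 -0.4208  0.156 ] yaw 90.74 w 0.493 F [0.9 0.4 0.2] ff 0.0
pred [[262.8, 206.7], [262.9, 204.7]] blob [262.44 206.58] [ 6  5  6  8 45]
pred [[302.5, 191.4], [302.7, 189.4]] blob [302.25 190.48] [ 7  5  6  8 40]
top [249.68288341 150.25374882] [249.  151.5] [5 8 3 2 6]
[286.  52.] 231 rect mm [837.  734.8  87.8 156.6  37.1]
[380. 155.] 705 rect mm [9.603e+02 1.574e+02 1.760e+01 8.902e+02 2.000e-01]
[176. 127.] 368 rect mm [331.8 280.6 194.1  73.6  89.6]
[288. 171.] 129 rect mm [650.9  11.9  40.8  51.2   1.5]
[269. 193.] 167 rect mm [572.2 -73.7  43.1  55.2  23. ]
[470. 297.] 606 rect mm [ 961.7 -490.1  335.9   16.5   89.9]
[420. 262.] 604 rect mm [ 884.6 -385.6   79.7   93.6   21.9]
[116. 329.] 70 rect mm [ 134.  -417.1   32.9   38.    31.3]
[156. 364.] 64 rect mm [ 219.3 -516.1   20.1   28.8   72.4]
```

The numbers leave the knob's height unclear by 0–3 mm. I'll go back above it and compare from close by, in the same wheel-relative pose as before.

Emit:
play_rows([
  [[0.026,0.023,0,0,0,0,130],[0.052,0.046,0,0,0,0,130],[0.078,0.069,0,0,0,0,130],[0.104,0.092,0,0,0,0,130],[0.13,0.115,0,0,0,0,130]],
])

```text
clock: 39.55
eef_pos: [0.4974, -0.2835, 0.1557]
tcp_rot: [0.701, 0.714, 0.0, -0.0]
wrist_force: [0.0, 0.0, -0.2]
width: 0.486
finger_force: 0.0
```

Emit:
play_rows([
  [[0.026,0.023,0,0,0,0,130],[0.052,0.046,0,0,0,0,130],[0.078,0.069,0,0,0,0,130],[0.104,0.092,0,0,0,0,130],[0.13,0.115,0,0,0,0,130]],
])

```text
clock: 39.97
eef_pos: [0.6099, -0.151, 0.1556]
tcp_rot: [0.7, 0.714, 0.0, -0.0]
wrist_force: [0.7, -0.2, -0.2]
width: 0.489
finger_force: 0.0
```

Emit:
play_rows([
  [[0.026,0.023,0,0,0,0,130],[0.052,0.046,0,0,0,0,130],[0.076,0.069,0,0,0,0,130],[0.076,0.069,0.03,0,0,0,130],[0.076,0.069,0.06,0,0,0,130]],
])

```text
clock: 40.38
eef_pos: [0.6795, -0.0735, 0.0972]
tcp_rot: [0.699, 0.715, 0.002, 0.002]
wrist_force: [-0.2, -0.2, -0.9]
width: 0.488
finger_force: 0.0
```

Emit:
play_rows([
  [[0,0,0.02,0,0,0,130],[0,0,0.035,0,0,0,130],[0,0,0.038,0,0,0,130],[0,0,0.038,0,0,0,130]],
])

```text
clock: 40.72
eef_pos: [0.6755, -0.0768, 0.0565]
tcp_rot: [0.701, 0.713, -0.0, -0.001]
wrist_force: [-0.3, 0.1, -0.2]
width: 0.484
finger_force: 0.0
```

```bash
cat > kn.py <<'E'
from h import *
plan((.6718,-.0804,.0571,90.8))
old=cv2.resize(cv2.imread('pics/k.png'),None,fx=.25,fy=.25,interpolation=cv2.INTER_AREA)[:,:,::-1]
p=camera_params('wrist'); im=capture('wrist'); np.save('wk.npy',im)
a=np.radians(-44.2); c=w2pix(p,[(.576+.132*np.cos(a),.0097+.132*np.sin(a),.057)])[0]; u,v=c.round().astype(int)
new=im[v-75:v+65,u-75:u+75]; print(c)
for o,off in ((old,(257-75,213-75)),(new,(u-75,v-75))):
    m=(o.max(2)<70).astype(np.uint8); m[90:]*=1
    w=m[45:92,45:108].copy(); w=cv2.morphologyEx((o.max(2)<45).astype(np.uint8)[45:92,45:108],cv2.MORPH_OPEN,np.ones((5,5),np.uint8))
    n,l,st,ce=cv2.connectedComponentsWithStats(w); i=1+np.argmax(st[1:,4]); print('knob',st[i],(ce[i]+45+off).round(1))
    lug=((o.min(2)>120)&(o.max(2).astype(int)-o.min(2)<22)).astype(np.uint8)[10:75,25:108]
    n,l,st,ce=cv2.connectedComponentsWithStats(lug); i=1+np.argmax(st[1:,4]); print('lug',st[i]+[25+off[0],10+off[1],0,0,0])
E
python3 kn.py
```

```text
t 40.7 P [ 0.6755 -0.0768  0.0565] yaw 90.96 w 0.484 F [-0.3  0.1 -0.2] ff 0.0
 -> [-0.0036 -0.0038 -0.0006] [-0.0021 -0.0009  0.0029]
[248.26222466 224.35336759]
knob [ 15   7  30  34 825] [256.4 207. ]Traceback (most recent call last):
  File "kn.py", line 12, in <module>
    n,l,st,ce=cv2.connectedComponentsWithStats(lug); i=1+np.argmax(st[1:,4]); print('lug',st[i]+[25+off[0],10+off[1],0,0,0])
                                                         ~~~~~~~~~^^^^^^^^^^
    return _wrapfunc(a, 'argmax', axis=axis, out=out, **kwds)
    return bound(*args, **kwds)
ValueError: attempt to get argmax of an empty sequence
```

Emit:
play_rows([
  [[-0.0036,-0.0038,0,0,0,0,130],[-0.0036,-0.0038,0,0,0,0,130],[-0.0036,-0.0038,0,0,0,0,130],[-0.0036,-0.0038,0,0,0,0,130]],
])

```text
clock: 41.1
eef_pos: [0.6729, -0.0826, 0.0589]
tcp_rot: [0.702, 0.712, 0.0, 0.001]
wrist_force: [-0.4, -0.7, -0.1]
width: 0.49
finger_force: 0.0
```

```bash
sed -i '/^    lug=/,$d' kn.py
cat >> kn.py <<'E'
    g=o.astype(int); print('colours on lug',g[30,60],g[45,50],g[40,60])
    lug=((g.min(2)>115)&(g.max(2)-g.min(2)<45)).astype(np.uint8)[10:75,20:75]
    n,l,st,ce=cv2.connectedComponentsWithStats(lug)
    if n>1: i=1+np.argmax(st[1:,4]); print('lug',st[i]+[20+off[0],10+off[1],0,0,0])
E
python3 kn.py
```

```text
t 41.1 P [ 0.6729 -0.0826  0.0589] yaw 90.84 w 0.49 F [-0.4 -0.7 -0.1] ff 0.0
 -> [ 0.0022 -0.0011  0.0018] [0.0018 0.0005 0.0006]
[252.24945379 215.19576718]
knob [ 15   7  30  34 825] [256.4 207. ]
colours on lug [196 182 167] [192 178 162] [193 179 163]
lug [ 212  155   45   54 1325]
knob [ 18   6  29  34 812] [254.  207.8]
colours on lug [144 132 121] [143 132 120] [140 128 118]
lug [218 157  34  43 856]
```

The knob's size (30×34 then, 29×34 px now) and its offset from the lug (35 then, 34 px now) match the home state at the start. The pin is fully down. Retreating and handing in.

Emit:
play_rows([
  [[0,0,-0.025,0,0,0,130],[0,0,-0.055,0,0,0,130],[0,0,-0.09,0,0,0,130],[-0.02,0,-0.11,0,0,0,130],[-0.05,0,-0.12,0,0,0,130]],
])

```text
clock: 41.57
eef_pos: [0.6753, -0.1306, 0.1829]
tcp_rot: [0.7, 0.714, 0.002, 0.003]
wrist_force: [1.0, -0.7, 0.1]
width: 0.492
finger_force: 0.0
```

Emit:
play_rows([
  [[-0.03,-0.02,0,0,0,0,130],[-0.06,-0.04,0,0,0,0,130],[-0.09,-0.06,0,0,0,0,130],[-0.09,-0.06,0,0,0,0,130],[-0.09,-0.06,0,0,0,0,130]],
])

```text
clock: 41.98
eef_pos: [0.6137, -0.2249, 0.178]
tcp_rot: [0.703, 0.711, 0.0, 0.0]
wrist_force: [-0.4, -0.4, 0.7]
width: 0.488
finger_force: 0.0
```

```bash
python3 -c "
from h import *
plan(); print(order.close_job())"
```

```text
t 42.0 P [ 0.6137 -0.2249  0.178 ] yaw 90.66 w 0.488 F [-0.4 -0.4  0.7] ff 0.0
the job is handed in; nothing more can be done
None
```

Job handed in at 42 s: both used dishes lie side by side in the tray, the three clean dishes that were there (two round, one square) are seated in matching wells, and the carousel is one stop on anticlockwise with the pin home.

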